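Stow a lock cylinder under a flush slide cover

TASK

Stow the lock cylinder in its dust-proof case so that brass filings stay out of it: slide the flush cover fully back over the deck by pressing on it with a fingertip, set the cylinder down (do not drop it) in its cradle in the well, then slide the cover fully shut again in the same way. Press gently, just hard enough for the thin cover to follow the fingertip and never with more than 20 N, and leave the tools and the oil bottle where they are.

Things in the scene. Friction and masses are not known exactly. Their poses are not given: they have to be found in the camera images.
- case: Grey plastic case with aluminium rims, 122 (x) x 216 (y) x 44 (z) mm, fixed to the desk, turned any way about z. Origin: centre of its underside; z up, y = slide direction. Rims at z 44 mm leave a clear opening of 104 (x) x 198 (y) mm. Below them, the -y half is a well (x -52 to 52, y -99 to -5, floor at z 8 mm), the +y half a fixed ribbed deck (y -5 to 99, top at z 33.5 mm).
- cover (a joint): Plain aluminium slide cover without handle, 103 (x) x 102 (y) x 4 mm. Value in m: 0 = shut over the well (see well_mid), 0.096 = fully back over the deck (deck_mid), a stop at each end; it stays where left. Sliding it takes about 5 N along the case's y, so a fingertip must press on it with some 10 to 15 N; more than 20 N of contact force damages it.
- seat (a point): Centre of the cradle on the well's floor, at x 0, y -52, z 8 mm of the case; axes as the case. The cylinder lies there with its length along y, between four posts and two end stops, all 9 mm high: 30 mm free between posts in x (posts 6 mm thick, 20 to 33 mm from the seat in y), 78 mm between end stops. The middle 40 mm is free for fingers, 52 mm to the well's wall each side in x.
- cylinder: Brass double profile lock cylinder lying on its side on the desk, 26 (x) x 73 (y) x 17 (z) mm, about 0.19 kg. Origin: centre of its underside; its length is along its y axis, z up. Grip it across x (26 mm) at its middle; either end may point either way in the cradle.
- oil_bottle: Small brown dropper bottle, 33 mm diameter, 102 mm high, standing behind the work; origin under its centre. Leave alone.
- pliers: Pliers lying flat, 49 x 158 x 11 mm; origin under the centre. Leave alone.
- chip_brush: Flat brush with wooden handle lying near the desk's front edge, 36 x 153 x 15 mm; origin under the centre. Leave alone.
- screwdriver: Screwdriver lying behind the case, 25 x 194 x 23 mm; origin under the centre. Leave alone.
- well_mid (a point): Point fixed to the case at x 0, y -48, z 43.5 mm of its frame; axes as the case. The shut cover's middle lies here, its top 0 to 4 mm BELOW this point, depending on how worn its felt runners are (not measured, the same all through a run); the cover gives a further 0.04 mm per N pressed.
- deck_mid (a point): Point fixed to the case at x 0, y +48, z 43.5 mm of its frame; axes as the case. The middle of the cover when it is fully back lies 0 to 4 mm below this point.

How it is judged:
On the way, in this order (a step that is already met when the one before it is completed fails the run):
1. the cover is slid fully back (at least 90 of 96 mm) (value of joint cover above 0.09 m), for 0.2 s.
2. the cylinder lies in the cradle, let go (horizontal distance between cylinder and seat below 0.006 m and z of cylinder in the frame of seat below 0.003 m and angle between the y axis of cylinder and the y axis of case, either way round below 0.15 rad and contact force between the fingers and cylinder below 0.1 N), for 0.2 s.
3. the cover is slid fully shut over it (within 3 mm) (value of joint cover below 0.003 m), for 0.2 s.
At the end, for the whole second after the job is handed in: The cover is shut to within 3 mm of its stop, and the cylinder lies at rest in the cradle: within 6 mm of the seat sideways and 3 mm in height, its length along the case to within 0.15 rad (value of joint cover below 0.003 m and horizontal distance between cylinder and seat below 0.006 m and z of cylinder in the frame of seat below 0.003 m and angle between the y axis of cylinder and the y axis of case, either way round below 0.15 rad and linear speed of cylinder below 0.02 m/s); the robot touches nothing.
It fails at once if the cover is pressed or pushed with more than 20 N (contact force between cover and anything else above 20 N).
It fails at once if the cylinder is dropped (moves faster than 0.5 m/s while no finger holds it) (linear speed of cylinder above 0.5 m/s and contact force between the fingers and cylinder below 0.1 N).
It fails at once if a bystander is moved by more than 20 mm (distance of any of oil_bottle, pliers, chip_brush, screwdriver from where it was at the start of the episode above 0.02 m).
It also fails if it takes over 72 s, if anything falls off the work surface, if the arm or the gripper's body presses on something with over 40 N, if the wrist force passes 120 N, or if a joint passes its speed limit or range.

ROBOT

A 6-joint arm with a two-finger parallel gripper is mounted at the origin on a cart in front of the work surface, level with it; the furniture and walls round the work are solid. World frame = base frame: x ahead of the robot, y to its left, z up, the work surface at z = 0. Lengths are in m, angles in rad, forces in N, time in s.
With the tool pointing down it reaches from about 0.3 to 0.825 m from the base axis. Payload 5.4 kg.
Tool frame: the origin (TCP) lies between the finger pads; the fingertips stand 14 mm ahead of it and the grasp point (between the pads) lies 5 mm behind it (env.finger_overhang is the distance from the TCP to the fingertips, in m); z points along the fingers, y is the line along which they close (so a half turn about z gives the same grasp; the last joint's range is limited). The gripper opens to 92 mm and grips with 3 to 60 N. Pads are 20 mm wide; open, the fingers measure 128 mm over their backs; the gripper's body (75 mm by 189 mm) begins 69 mm behind the grasp point.
Start: joints at [1.097, 0.158, 1.597, -0, 1.386, -0.21], TCP at [0.15, 0.555, 0.191] pointing down, gripper open.
Joint ranges: [-2.91, 2.91], [-0.94, 2.29], [0.18, 2.7], [-1.29, 4.43], [0.17, 2.64], [-3, 3]. Speed limits (rad/s): [2.57, 2.57, 3.14, 3.14, 3.14, 3.14].

INTERFACE

Orientations are given as a unit quaternion [x, y, z, w].
In Python, from workcell import env, vision gives the robot as it stands.
- The arm moves only by the tool servo_tool, never from a script. Its arguments are lists of equal length, an entry for each row: "delta_pos": the shift along the tool's x, y, z each as a share of 20 cm, from -1 to 1, a list of three; "yaw": the turn about the tool's z as a share of 360 degrees, from -1 to 1; "grip": the gripper's target within -1 to 1 (shut at 1, half-way at 0, fully open at -1). In form: {"delta_pos": [[x, y, z], ...], "yaw": [yaw, ...], "grip": [grip, ...]}. A call has 1 to 5 rows; each row is the pose to reach, as a shift and turn from the pose commanded when the call began, along the tool's axes at that moment, turning the shorter way round; what a row does not reach only later rows make up. A row lasts 1/12 s, in which the tool goes at most 41.7 mm and 7.16 degrees, less where a joint would pass 70% of its speed; a pose out of reach is approached as far as the arm can. A call with a number of a shift or a turn outside -1 to 1 is refused whole. A call with a gripper value outside its range is refused whole. The fingers move at their own pace and stop on an object; the grip force is fixed at half the most. Time passes only in rows, so rows that repeat a pose let the fingers close. It gives the time, the measured TCP pose, the force, the opening and the grip force at its end, in the units of the state.
- env.get_state(): the state, without advancing time (a new reading comes with each control period).
- vision.read_camera(name): name is "scene" or "top" or "wrist"; returns a dict with "img" (480x640x3 uint8, red, green, blue), "mtx" (3x3 intrinsics, pixels), "k1" (the pictures are not rectified: a ray, as slopes to the right and down, at radius r is drawn at 1 + k1 r^2 times it, then the intrinsics apply), "R" (3x3) and "t" (3): a world point X has camera coordinates R X + t. Camera axes: x right, y down, z forward; pixel columns grow to the right and rows downward; lengths in m; the calibration is good to about 2 mm. A picture is of the moment at which its call begins. There is no depth.
- env.close_job(): hands the job in; it is judged then, once.
The state is a dict: "time": time; "joint_pos": joint angles; "qd": joint speeds; "effort": joint torques, N m; "position": TCP position; "ee_rot": TCP orientation; "force": force on the tool from outside, world axes, zero at the start; "moment": the same for the moment, N m; "width": finger opening in m; "gripper_force": force on a finger pad.
Only numpy, scipy, OpenCV 4.12 (cv2) and the standard library are available. Lean on these libraries where they do the work, as an engineer would, in place of code of your own. Each camera call takes 0.05 s, during which the arm holds its last target. There are 200 camera calls.

## Working session

There is one attempt and no reset: what is moved stays moved. The work goes in short steps, Python scripts to look and compute and a tool call to move; the robot and the scene stay as the last step left them, time stands still between calls to the robot, and variables do not carry over. Pictures are saved under pics/ and viewed, at most 10 in all, crops included, and the job is handed in when it is done.

Besides the shell and the picture viewer there is one more tool, called after "Emit:" by a JSON object that holds its "name" and its "arguments". servo_tool: Moves the arm, as the interface text tells. Its arguments: {"type":"object","properties":{"delta_pos":{"type":"array","items":{"type":"array","items":{"type":"number"}}},"yaw":{"type":"array","items":{"type":"number"}},"grip":{"type":"array","items":{"type":"number"}}},"required":["delta_pos","yaw","grip"]}

```bash
mkdir -p pics
cat > h.py <<'E'
import numpy as np, cv2
from workcell import env, vision
def snap(cam, fn):
    d=vision.read_camera(cam); cv2.imwrite('pics/%s.png'%fn, d['img'][:,:,::-1])
    np.savez('pics/%s.npz'%fn, **{k:d[k] for k in('mtx','k1','R','t')}); return d
def load(fn): return dict(np.load('pics/%s.npz'%fn))
def w(fn,u,v,z):
    d=load(fn); K=d['mtx']; k1=float(d['k1'])
    p=np.array([(u-K[0,2])/K[0,0],(v-K[1,2])/K[1,1]]); q=p.copy()
    for _ in range(30): q=p/(1+k1*(q@q))
    R=d['R'];t=d['t']; c=-R.T@t; r=R.T@np.array([*q,1]); return c+r*(z-c[2])/r[2]
def proj(fn,X):
    d=load(fn);K=d['mtx'];c=d['R']@np.array(X)+d['t'];q=c[:2]/c[2];q=q*(1+float(d['k1'])*(q@q));return K[:2,:2]@q+K[:2,2]
E
python3 - <<'E'
from h import *
snap('top','top0');snap('scene','scene0');s=env.get_state();print(s)
E
```

```text
{'time': 0.1, 'joint_pos': array([ 1.09691576e+00,  1.58991739e-01,  1.59809607e+00, -4.20995804e-05,
        1.38621099e+00, -2.10119940e-01]), 'qd': array([-0.00018068, -0.00123033, -0.00226293, -0.00033692, -0.00165238,
       -0.00091733]), 'effort': array([ 5.20512422e-04, -3.86502957e+01, -3.22959852e+01,  7.03478744e-02,
        3.39330663e-02, -7.15840315e-05]), 'position': array([0.14967125, 0.55454774, 0.19001934]), 'ee_rot': array([ 1.31494462e-01,  9.91316538e-01, -8.10605097e-04, -2.66605769e-04]), 'force': array([ 0.63213092, -0.33955604,  1.01792304]), 'moment': array([-0.00080898, -0.04514204, -0.01829336]), 'gripper_force': 0.0, 'width': 0.09181870095194399}
```

View pics/top0.png

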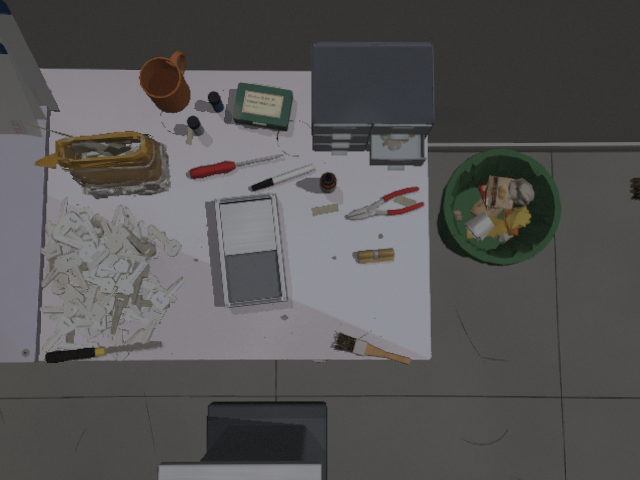

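View pics/scene0.png

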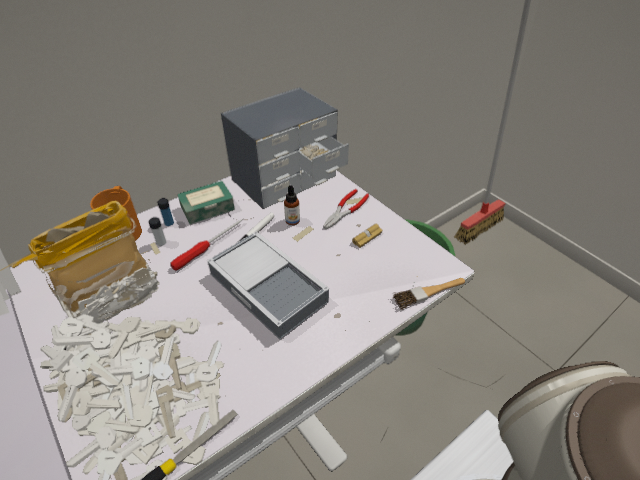

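Top view: the case is around (250,250), with a bright plain half (the cover) at the back and a dark half in front. The cylinder is at (376,256). I'll enlarge crops next.

Run:
```python
from h import *
a=cv2.imread('pics/top0.png')
c1=cv2.resize(a[185:315,195:295],None,fx=4.5,fy=4.5,interpolation=cv2.INTER_CUBIC)
c2=cv2.resize(a[235:275,345:405],None,fx=5,fy=5,interpolation=cv2.INTER_CUBIC)
o=np.zeros((585,760,3),np.uint8);o[:,:450]=c1;o[:200,460:760]=c2
cv2.imwrite('pics/crop0.png',o)
for p in[(250,250),(376,256),(265,450)]:print(w('top0',*p,0.0))
d=load('top0');print(-d['R'].T@d['t'])
```

```text
[ 0.57095791 -0.01526046  0.        ]
[ 0.55887268 -0.27288557  0.        ]
[ 0.17574312 -0.05040464  0.        ]
[ 0.44834526 -0.1538549   1.27047558]
```

View pics/crop0.png

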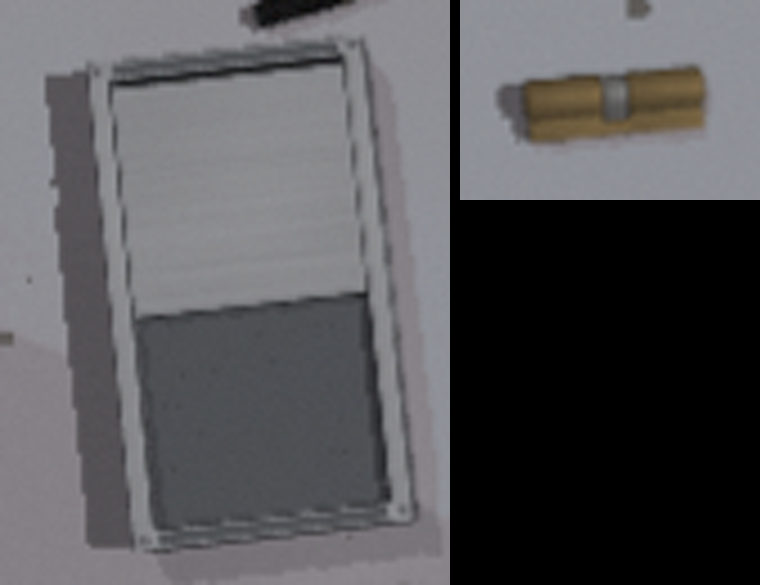

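Crop: the rim corners are at about (92,65), (360,40), (412,518) and (137,550). The cover is shut over the far half and the ribbed deck is nearer the robot, so the case's +y points at the robot. The cylinder lies nearly along world y.

Run:
```python
from h import *
P=[w('top0',195+u/4.5,185+v/4.5,0.044)[:2] for u,v in[(92,65),(360,40),(412,518),(137,550)]]
P=np.array(P);print(P)
M=np.array([[61,-108],[-61,-108],[-61,108],[61,108]])/1000 # case -y far; case x = ? fit
# y points to robot(-x) , z up -> x = y cross z = (-1,0,0)x(0,0,1)=(0,1,0): left=+x
A=P-P.mean(0);H=M.T@A;U,S,V=np.linalg.svd(H);R=V.T@U.T
print(np.linalg.det(R),P.mean(0),'x axis',R[:,0],'ang',np.arctan2(R[1,0],R[0,0]));print((M@R.T+P.mean(0)-P)*1000)
c=P.mean(0)
for n,y in(('well',-.048),('deck',.048),('seat',-.052)):print(n,c+R@[0,y])
C=np.array([w('top0',345+(u-460)/5,235+v/5,0.010)[:2] for u,v in[(523,80),(703,66),(705,129),(530,142)]])
print(C,C.mean(0),C[1]-C[0],C[2]-C[3])
s=env.get_state();from scipy.spatial.transform import Rotation as Ro
print(Ro.from_quat(s['ee_rot']).as_matrix())
```

```text
[[ 0.66757253  0.04962025]
 [ 0.679078   -0.06845116]
 [ 0.46821607 -0.09276932]
 [ 0.45447263  0.02629594]]
1.0000000000000002 [ 0.56733481 -0.02132607] x axis [-0.11028111  0.99390044] ang 1.681302208882778
[[ 0.37637793  1.59196866]
 [ 2.32519959 -1.59248199]
 [-1.49536397 -1.09503895]
 [-1.20621354  1.09555228]]
well [ 0.61504203 -0.01603258]
deck [ 0.51962759 -0.02661957]
seat [ 0.61901763 -0.01559145]
[[ 0.56815571 -0.23467216]
 [ 0.57394535 -0.30783103]
 [ 0.54827677 -0.30833795]
 [ 0.54291557 -0.23736433]] [ 0.55832335 -0.27205137] [ 0.00578964 -0.07315887] [ 0.0053612  -0.07097362]
[[-9.65418271e-01  2.60704838e-01 -7.41761578e-04]
 [ 2.60705703e-01  9.65417099e-01 -1.53701811e-03]
 [ 3.15401253e-04 -1.67724684e-03 -9.99998544e-01]]
```

Emit:
{"name": "servo_tool", "arguments": {"delta_pos": [[-0.816, -0.587, 0], [-0.816, -0.587, 0], [-0.816, -0.587, 0], [-0.816, -0.587, 0], [-0.816, -0.587, 0]], "yaw": [-0.0594, -0.0594, -0.0594, -0.0594, -0.0594], "grip": [1, 1, 1, 1, 1]}}

```text
time: 0.52
position: [0.2754, 0.3998, 0.1905]
ee_rot: [-0.056, 0.998, -0.0, -0.0]
force: [0.9, 0.1, 0.1]
width: 0.0605
gripper_force: 0.0
```

```bash
cat >> h.py <<'E'
from scipy.spatial.transform import Rotation as Ro
def go(x,y,z=None,yaw=None):
    "print shift to target in tool shares; yaw = wanted world angle of tool y, deg"
    s=env.get_state();R=Ro.from_quat(s['ee_rot']).as_matrix();p=s['position']
    d=np.array([x,y,p[2] if z is None else z])-p
    a=np.degrees(np.arctan2(R[1,1],R[0,1]));print('t',s['time'],'p',p.round(4),'yaw',a.round(2),'share',(R.T@d/.2).round(4), 'F',s['force'].round(2),'w',s['width'])
    if yaw is not None: print('yawshare',-((yaw-a+180)%360-180)/360)
E
python3 -c "
from h import *
go(.615,-.016,.19,96.3)
print(w('top0',328,190,0.0), w('top0',328,175,.1))"
```

```text
t 0.5167 p [0.2754 0.3998 0.1905] yaw 96.42 share [-1.4549 -2.2557  0.0026] F [0.92 0.13 0.13] w 0.060466415260461315
yawshare 0.00032196831830238657
[ 0.69570474 -0.17479864  0.        ] [ 0.70526021 -0.17316728  0.1       ]
```

Emit:
{"name": "servo_tool", "arguments": {"delta_pos": [[-0.485, -0.752, 0], [-0.485, -0.752, 0], [-0.485, -0.752, 0], [-0.485, -0.752, 0], [-0.485, -0.752, 0]], "yaw": [0, 0, 0, 0, 0], "grip": [1, 1, 1, 1, 1]}}

```text
time: 0.93
position: [0.3905, 0.2585, 0.1907]
ee_rot: [-0.053, 0.999, -0.001, 0.0]
force: [-0.4, 0.1, -0.4]
width: 0.0275
gripper_force: 0.0
```

Emit:
{"name": "servo_tool", "arguments": {"delta_pos": [[-0.485, -0.752, 0], [-0.485, -0.752, 0], [-0.485, -0.752, 0], [-0.485, -0.752, 0], [-0.485, -0.752, 0]], "yaw": [0, 0, 0, 0, 0], "grip": [1, 1, 1, 1, 1]}}

```text
time: 1.35
position: [0.5032, 0.1193, 0.1906]
ee_rot: [-0.053, 0.999, -0.001, 0.0]
force: [-0.1, 0.2, 0.0]
width: 0.0003
gripper_force: 0.0
```

Emit:
{"name": "servo_tool", "arguments": {"delta_pos": [[-0.485, -0.752, 0], [-0.485, -0.752, 0], [-0.485, -0.752, 0], [-0.485, -0.752, 0], [-0.485, -0.752, 0]], "yaw": [0, 0, 0, 0, 0], "grip": [1, 1, 1, 1, 1]}}

```text
time: 1.77
position: [0.6155, -0.0195, 0.19]
ee_rot: [-0.053, 0.999, -0.001, -0.0]
force: [0.0, -0.2, -0.4]
width: 0.0008
gripper_force: 0.0
```

```bash
python3 -c "
from h import *
snap('wrist','w1')
go(.615,-.016,.19,96.3)"
```

```text
t 1.8167 p [ 0.6154 -0.0191  0.19  ] yaw 96.04 share [ 0.0002  0.0157 -0.0002] F [-2.02 -0.82  0.06] w 0.00035451184701711195
yawshare -0.0007177783397210646
```

View pics/w1.png

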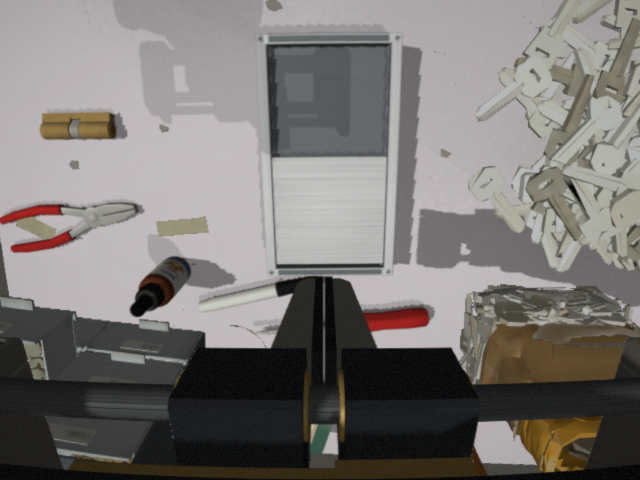

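Wrist view: rim corners at (260,34), (402,34), (395,274) and (267,275). The cylinder spans (40,113) to (116,138), and the fingertips show near (325,280).

```bash
python3 -c "
from h import *
M=np.array([[-61,108],[61,108],[61,-108],[-61,-108]])/1000
P=np.array([w('w1',*p,.044)[:2] for p in[(260,34),(402,34),(395,274),(267,275)]])
print(P)
for M in (M,M*[-1,1]):
  A=P-P.mean(0);U,S,V=np.linalg.svd(M.T@A);R=V.T@U.T
  print(np.linalg.det(R),P.mean(0),R[:,0],np.degrees(np.arctan2(R[1,0],R[0,0])),((M@R.T+P.mean(0)-P)*1000).round(1).tolist())
  c=P.mean(0);print('well',c+R@[0,-.048],'deck',c+R@[0,.048],'seat',c+R@[0,-.052])
for z in (.006,.017):
  C=np.array([w('w1',*p,z)[:2] for p in[(40,114),(115,111),(116,137),(41,139)]]);print(C,C.mean(0))
print(proj('w1',[.615,-.019,.176]))
"
```

```text
[[ 0.46930412 -0.08753159]
 [ 0.45678011  0.02891522]
 [ 0.66783675  0.0560567 ]
 [ 0.68208348 -0.06744114]]
1.0 [ 0.56900112 -0.0175002 ] [-0.11078481  0.99384442] 96.36055863531234 [[-0.9, -2.6], [-1.9, 2.2], [1.7, -1.0], [1.0, 1.3]]
well [ 0.61670565 -0.01218253] deck [ 0.52129658 -0.02281787] seat [ 0.62068103 -0.01173939]
-1.0 [ 0.56900112 -0.0175002 ] [ 0.11078481 -0.99384442] -83.63944136468766 [[-0.9, -2.6], [-1.9, 2.2], [1.7, -1.0], [1.0, 1.3]]
well [ 0.61670565 -0.01218253] deck [ 0.52129658 -0.02281787] seat [ 0.62068103 -0.01173939]
[[ 0.55176582 -0.31118643]
 [ 0.54309759 -0.23197359]
 [ 0.5680958  -0.23169589]
 [ 0.5765127  -0.31205689]] [ 0.55986797 -0.2717282 ]
[[ 0.55124546 -0.30292551]
 [ 0.54282952 -0.22601825]
 [ 0.56710013 -0.22574864]
 [ 0.57527205 -0.30377063]] [ 0.55911179 -0.26461576]
[323.71991988 265.65738607]
```

Emit:
{"name": "servo_tool", "arguments": {"delta_pos": [[0, 0.025, 0.15], [0, 0.025, 0.3], [0, 0.025, 0.45], [0, 0.025, 0.6], [0, 0.025, 0.64]], "yaw": [-0.0008, -0.0008, -0.0008, -0.0008, -0.0008], "grip": [1, 1, 1, 1, 1]}}

```text
time: 2.23
position: [0.6081, -0.0077, 0.0573]
ee_rot: [-0.058, 0.998, 0.002, -0.005]
force: [-0.6, 0.5, -0.6]
width: 0.0006
gripper_force: 0.0
```

Emit:
{"name": "servo_tool", "arguments": {"delta_pos": [[0, 0, 0], [0, 0, 0], [0, 0, 0.002]], "yaw": [0, 0, 0], "grip": [1, 1, 1]}}

```text
time: 2.48
position: [0.6147, -0.0101, 0.0652]
ee_rot: [-0.057, 0.998, -0.0, 0.002]
force: [0.4, 0.2, -0.2]
width: 0.0003
gripper_force: 0.0
```

```bash
python3 -c "
from h import *
go(.616,-.014,.0575,96.35);print(env.finger_overhang, env.get_state()['position'])"
```

```text
t 2.4833 p [ 0.6147 -0.0101  0.0652] yaw 96.58 share [-0.004  -0.0199  0.0384] F [ 0.4   0.16 -0.22] w 0.000260164720791248
yawshare 0.000652361606551229
0.014 [ 0.61472062 -0.0101415   0.06517498]
```

Emit:
{"name": "servo_tool", "arguments": {"delta_pos": [[0, 0, 0], [0, 0, 0], [0, 0, 0], [0, 0, 0]], "yaw": [0, 0, 0, 0], "grip": [1, 1, 1, 1]}}

```text
time: 2.82
position: [0.6135, -0.0104, 0.0633]
ee_rot: [-0.057, 0.998, -0.0, 0.001]
force: [-0.1, 0.4, -0.3]
width: 0.0003
gripper_force: 0.0
```

Emit:
{"name": "servo_tool", "arguments": {"delta_pos": [[0, 0, 0], [0, 0, 0]], "yaw": [0, 0], "grip": [1, 1]}}

```text
time: 2.98
position: [0.6131, -0.0104, 0.0626]
ee_rot: [-0.057, 0.998, -0.0, 0.0]
force: [-0.5, 0.7, -1.2]
width: 0.0008
gripper_force: 0.0
```

```bash
python3 -c "
from h import *
go(.616,-.014,.0575,96.35)"
```

```text
t 2.9833 p [ 0.6131 -0.0104  0.0626] yaw 96.55 share [-0.0125 -0.0198  0.0253] F [-0.49  0.67 -1.23] w 0.0007935039156504658
yawshare 0.000564422594744782
```

Emit:
{"name": "servo_tool", "arguments": {"delta_pos": [[-0.006, -0.01, 0.004], [-0.012, -0.02, 0.008], [-0.012, -0.02, 0.012], [-0.012, -0.02, 0.012], [-0.012, -0.02, 0.012]], "yaw": [0, 0, 0, 0, 0], "grip": [1, 1, 1, 1, 1]}}

```text
time: 3.4
position: [0.6158, -0.0141, 0.0599]
ee_rot: [-0.057, 0.998, 0.0, -0.0]
force: [0.3, 1.2, 0.1]
width: 0.0005
gripper_force: 0.0
```

Emit:
{"name": "servo_tool", "arguments": {"delta_pos": [[0, 0, 0], [0, 0, 0], [0, 0, 0], [0, 0, 0], [0, 0, 0]], "yaw": [0, 0, 0, 0, 0], "grip": [1, 1, 1, 1, 1]}}

```text
time: 3.82
position: [0.6159, -0.014, 0.0601]
ee_rot: [-0.057, 0.998, -0.0, 0.0]
force: [-0.0, 0.4, -1.2]
width: 0.0005
gripper_force: 0.0
```

Emit:
{"name": "servo_tool", "arguments": {"delta_pos": [[0, 0, 0], [0, 0, 0], [0, 0, 0]], "yaw": [0, 0, 0], "grip": [1, 1, 1]}}

```text
time: 4.07
position: [0.6159, -0.014, 0.0601]
ee_rot: [-0.057, 0.998, 0.0, 0.0]
force: [0.4, -1.0, -0.1]
width: 0.0002
gripper_force: 0.0
```

```bash
python3 -c "
from h import *
go(.616,-.014,.0575,96.35)"
```

```text
t 4.0667 p [ 0.6159 -0.014   0.0601] yaw 96.56 share [-0.0004 -0.0002  0.0131] F [ 0.37 -1.04 -0.15] w 0.00021069816135546596
yawshare 0.0005731622273408732
```

Emit:
{"name": "servo_tool", "arguments": {"delta_pos": [[0, 0, 0.003], [0, 0, 0.006], [0, 0, 0.009], [0, 0, 0.011], [0, 0, 0.011]], "yaw": [0, 0, 0, 0, 0], "grip": [1, 1, 1, 1, 1]}}

```text
time: 4.48
position: [0.6158, -0.014, 0.0577]
ee_rot: [-0.057, 0.998, 0.0, -0.0]
force: [-0.1, 0.1, -0.4]
width: 0.0004
gripper_force: 0.0
```

Emit:
{"name": "servo_tool", "arguments": {"delta_pos": [[0, 0, 0.0005], [0, 0, 0.001], [0, 0, 0.0015], [0, 0, 0.002], [0, 0, 0.002]], "yaw": [0, 0, 0, 0, 0], "grip": [1, 1, 1, 1, 1]}}

```text
time: 4.9
position: [0.6159, -0.014, 0.0575]
ee_rot: [-0.057, 0.998, 0.0, 0.0]
force: [0.3, -0.5, -0.8]
width: 0.0008
gripper_force: 0.0
```

Emit:
{"name": "servo_tool", "arguments": {"delta_pos": [[0, 0, 0.0005], [0, 0, 0.001], [0, 0, 0.0015], [0, 0, 0.002], [0, 0, 0.002]], "yaw": [0, 0, 0, 0, 0], "grip": [1, 1, 1, 1, 1]}}

```text
time: 5.32
position: [0.6159, -0.014, 0.0571]
ee_rot: [-0.057, 0.998, -0.0, -0.0]
force: [-0.0, 0.3, -0.5]
width: 0.0001
gripper_force: 0.0
```

Emit:
{"name": "servo_tool", "arguments": {"delta_pos": [[0, 0, 0.0005], [0, 0, 0.001], [0, 0, 0.0015], [0, 0, 0.002], [0, 0, 0.002]], "yaw": [0, 0, 0, 0, 0], "grip": [1, 1, 1, 1, 1]}}

```text
time: 5.73
position: [0.6159, -0.014, 0.0567]
ee_rot: [-0.057, 0.998, 0.0, -0.0]
force: [-0.5, -0.3, -0.4]
width: 0.0004
gripper_force: 0.0
```

Emit:
{"name": "servo_tool", "arguments": {"delta_pos": [[0, 0, 0.0005], [0, 0, 0.001], [0, 0, 0.0015], [0, 0, 0.002], [0, 0, 0.002]], "yaw": [0, 0, 0, 0, 0], "grip": [1, 1, 1, 1, 1]}}

```text
time: 6.15
position: [0.6159, -0.014, 0.0563]
ee_rot: [-0.057, 0.998, -0.0, -0.0]
force: [-0.4, -0.1, 0.9]
width: 0.0005
gripper_force: 0.0
```

Emit:
{"name": "servo_tool", "arguments": {"delta_pos": [[0, 0, 0.0005], [0, 0, 0.001], [0, 0, 0.0015], [0, 0, 0.002], [0, 0, 0.002]], "yaw": [0, 0, 0, 0, 0], "grip": [1, 1, 1, 1, 1]}}

```text
time: 6.57
position: [0.6159, -0.014, 0.0559]
ee_rot: [-0.057, 0.998, 0.0, -0.0]
force: [-0.5, 0.5, -0.3]
width: 0.0002
gripper_force: 0.0
```

Emit:
{"name": "servo_tool", "arguments": {"delta_pos": [[0, 0, 0.0005], [0, 0, 0.001], [0, 0, 0.0015], [0, 0, 0.002], [0, 0, 0.002]], "yaw": [0, 0, 0, 0, 0], "grip": [1, 1, 1, 1, 1]}}

```text
time: 6.98
position: [0.6159, -0.014, 0.0555]
ee_rot: [-0.057, 0.998, 0.0, -0.0]
force: [-0.1, -0.8, 0.3]
width: 0.0005
gripper_force: 0.0
```

Emit:
{"name": "servo_tool", "arguments": {"delta_pos": [[0, 0, 0.0005], [0, 0, 0.001], [0, 0, 0.0015], [0, 0, 0.002], [0, 0, 0.002]], "yaw": [0, 0, 0, 0, 0], "grip": [1, 1, 1, 1, 1]}}

```text
time: 7.4
position: [0.6159, -0.014, 0.0551]
ee_rot: [-0.057, 0.998, -0.0, -0.0]
force: [0.2, 1.2, -0.0]
width: 0.0004
gripper_force: 0.0
```

Emit:
{"name": "servo_tool", "arguments": {"delta_pos": [[0, 0, 0.0005], [0, 0, 0.001], [0, 0, 0.0015], [0, 0, 0.002], [0, 0, 0.002]], "yaw": [0, 0, 0, 0, 0], "grip": [1, 1, 1, 1, 1]}}

```text
time: 7.82
position: [0.6159, -0.014, 0.0547]
ee_rot: [-0.057, 0.998, 0.0, -0.0]
force: [0.2, 0.2, -0.3]
width: 0.0001
gripper_force: 0.0
```

Emit:
{"name": "servo_tool", "arguments": {"delta_pos": [[0, 0, 0.0005], [0, 0, 0.001], [0, 0, 0.0015], [0, 0, 0.002], [0, 0, 0.002]], "yaw": [0, 0, 0, 0, 0], "grip": [1, 1, 1, 1, 1]}}

```text
time: 8.23
position: [0.6159, -0.014, 0.0543]
ee_rot: [-0.057, 0.998, 0.0, -0.0]
force: [-0.6, -0.2, -0.5]
width: 0.0005
gripper_force: 0.0
```

Emit:
{"name": "servo_tool", "arguments": {"delta_pos": [[0, 0, 0.0005], [0, 0, 0.001], [0, 0, 0.0015], [0, 0, 0.002], [0, 0, 0.002]], "yaw": [0, 0, 0, 0, 0], "grip": [1, 1, 1, 1, 1]}}

```text
time: 8.65
position: [0.6159, -0.014, 0.0539]
ee_rot: [-0.057, 0.998, 0.0, -0.0]
force: [0.2, 0.0, 0.4]
width: 0.0005
gripper_force: 0.0
```

Emit:
{"name": "servo_tool", "arguments": {"delta_pos": [[0, 0, 0.0005], [0, 0, 0.001], [0, 0, 0.0015], [0, 0, 0.002], [0, 0, 0.002]], "yaw": [0, 0, 0, 0, 0], "grip": [1, 1, 1, 1, 1]}}

```text
time: 9.07
position: [0.6159, -0.014, 0.0535]
ee_rot: [-0.057, 0.998, 0.0, -0.0]
force: [-0.4, 0.2, 0.8]
width: 0.0005
gripper_force: 0.0
```

Emit:
{"name": "servo_tool", "arguments": {"delta_pos": [[0, 0, 0.0005], [0, 0, 0.001], [0, 0, 0.0015], [0, 0, 0.0015], [0, 0, 0.0015]], "yaw": [0, 0, 0, 0, 0], "grip": [1, 1, 1, 1, 1]}}

```text
time: 9.48
position: [0.6159, -0.014, 0.0532]
ee_rot: [-0.057, 0.998, 0.0, -0.0]
force: [-0.6, 0.4, 0.1]
width: 0.0003
gripper_force: 0.0
```

Emit:
{"name": "servo_tool", "arguments": {"delta_pos": [[0, 0, 0.0005], [0, 0, 0.001], [0, 0, 0.0015], [0, 0, 0.0015], [0, 0, 0.0015]], "yaw": [0, 0, 0, 0, 0], "grip": [1, 1, 1, 1, 1]}}

```text
time: 9.9
position: [0.6159, -0.014, 0.0529]
ee_rot: [-0.057, 0.998, 0.0, 0.0]
force: [-0.1, -0.0, 0.4]
width: 0.0005
gripper_force: 0.0
```

Emit:
{"name": "servo_tool", "arguments": {"delta_pos": [[0, 0, 0.0005], [0, 0, 0.001], [0, 0, 0.0015], [0, 0, 0.0015], [0, 0, 0.0015]], "yaw": [0, 0, 0, 0, 0], "grip": [1, 1, 1, 1, 1]}}

```text
time: 10.32
position: [0.6159, -0.014, 0.0526]
ee_rot: [-0.057, 0.998, 0.0, -0.0]
force: [1.1, 0.3, 0.5]
width: 0.0005
gripper_force: 0.0
```

```bash
python3 -c "
from h import *
snap('scene','s2');snap('wrist','w2')
a=cv2.imread('pics/s2.png')[200:350,190:350];b=cv2.imread('pics/w2.png')
o=np.zeros((400,800,3),np.uint8);o[:375,:400]=cv2.resize(a,None,fx=2.5,fy=2.5,interpolation=cv2.INTER_CUBIC);o[:300,400:]=cv2.resize(b,(400,300),interpolation=cv2.INTER_AREA)
cv2.imwrite('pics/c2.png',o);go(.616,-.014,.0575,96.35)"
```

```text
t 10.4167 p [ 0.6159 -0.014   0.0526] yaw 96.56 share [-0.0005  0.     -0.0245] F [-0.91 -0.45  0.2 ] w 0.000833253291448138
yawshare 0.0005729485235658021
```

View pics/c2.png

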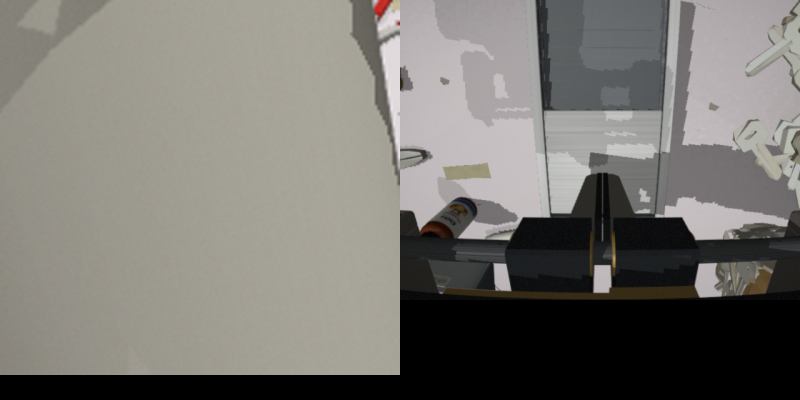

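The wrist half shows the fingertips over the middle of the cover, with nothing caught. The scene camera is blocked by the arm. I'll keep going down in small steps.

Emit:
{"name": "servo_tool", "arguments": {"delta_pos": [[0, 0, 0.0005], [0, 0, 0.001], [0, 0, 0.0015], [0, 0, 0.0015], [0, 0, 0.0015]], "yaw": [0, 0, 0, 0, 0], "grip": [1, 1, 1, 1, 1]}}

```text
time: 10.83
position: [0.6159, -0.014, 0.0523]
ee_rot: [-0.057, 0.998, 0.0, -0.0]
force: [-0.5, 0.4, -0.2]
width: 0.0007
gripper_force: 0.0
```

Emit:
{"name": "servo_tool", "arguments": {"delta_pos": [[0, 0, 0.0005], [0, 0, 0.001], [0, 0, 0.0015], [0, 0, 0.0015], [0, 0, 0.0015]], "yaw": [0, 0, 0, 0, 0], "grip": [1, 1, 1, 1, 1]}}

```text
time: 11.25
position: [0.6159, -0.014, 0.052]
ee_rot: [-0.057, 0.998, -0.0, -0.0]
force: [0.9, 0.3, 0.1]
width: 0.0006
gripper_force: 0.0
```

Emit:
{"name": "servo_tool", "arguments": {"delta_pos": [[0, 0, 0.0005], [0, 0, 0.001], [0, 0, 0.0015], [0, 0, 0.0015], [0, 0, 0.0015]], "yaw": [0, 0, 0, 0, 0], "grip": [1, 1, 1, 1, 1]}}

```text
time: 11.67
position: [0.6159, -0.014, 0.0517]
ee_rot: [-0.057, 0.998, -0.0, 0.0]
force: [0.0, -0.0, 0.1]
width: 0.0006
gripper_force: 0.0
```

Emit:
{"name": "servo_tool", "arguments": {"delta_pos": [[0, 0, 0.0005], [0, 0, 0.001], [0, 0, 0.0015], [0, 0, 0.0015], [0, 0, 0.0015]], "yaw": [0, 0, 0, 0, 0], "grip": [1, 1, 1, 1, 1]}}

```text
time: 12.08
position: [0.6159, -0.014, 0.0514]
ee_rot: [-0.057, 0.998, 0.0, -0.0]
force: [0.4, -0.6, 0.4]
width: 0.0003
gripper_force: 0.0
```

Emit:
{"name": "servo_tool", "arguments": {"delta_pos": [[0, 0, 0.0005], [0, 0, 0.001], [0, 0, 0.0015], [0, 0, 0.0015], [0, 0, 0.0015]], "yaw": [0, 0, 0, 0, 0], "grip": [1, 1, 1, 1, 1]}}

```text
time: 12.5
position: [0.6159, -0.014, 0.0511]
ee_rot: [-0.057, 0.998, 0.0, -0.0]
force: [0.7, -0.0, 0.5]
width: 0.0006
gripper_force: 0.0
```

Emit:
{"name": "servo_tool", "arguments": {"delta_pos": [[0, 0, 0.0005], [0, 0, 0.001], [0, 0, 0.0015], [0, 0, 0.002], [0, 0, 0.002]], "yaw": [0, 0, 0, 0, 0], "grip": [1, 1, 1, 1, 1]}}

```text
time: 12.92
position: [0.6159, -0.014, 0.0507]
ee_rot: [-0.057, 0.998, -0.0, -0.0]
force: [0.7, 0.4, -1.5]
width: 0.0004
gripper_force: 0.0
```

```bash
python3 -c "
from h import *
snap('wrist','w3')
a=cv2.imread('pics/w3.png')[200:380,220:440]
cv2.imwrite('pics/c3.png',cv2.resize(a,None,fx=3,fy=3,interpolation=cv2.INTER_CUBIC))
s=env.get_state();p=s['position'];R=Ro.from_quat(s['ee_rot']).as_matrix()
for h in(0,.014):
  for y in (-.018,0,.018):
    for x in(-.01,.01):print(h,x,y,((proj('w3',p+R@[x,y,h])-[220,200])*3).round())
print('coverplane pts beneath', [((proj('w3',[.616-.01*0.994,-.014,z])-[220,200])*3).round(1) for z in(.034,.0365,.0395,.0435)])
print(s['joint_pos'],s['effort'])
"
```

```text
0 -0.01 -0.018 [212. 277.]
0 0.01 -0.018 [209. 176.]
0 -0.01 0 [308. 277.]
0 0.01 0 [308. 176.]
0 -0.01 0.018 [404. 277.]
0 0.01 0.018 [407. 176.]
0.014 -0.01 -0.018 [218. 246.]
0.014 0.01 -0.018 [215. 151.]
0.014 -0.01 0 [308. 246.]
0.014 0.01 0 [308. 151.]
0.014 -0.01 0.018 [399. 246.]
0.014 0.01 0.018 [401. 151.]
coverplane pts beneath [array([314.3, 147.9]), array([314.3, 152.1]), array([314.4, 157.3]), array([314.4, 164.4])]
[-2.18637463e-01  4.01055138e-01  1.59284767e+00 -2.03154912e-05
  1.14773305e+00 -1.90386461e+00] [-5.89533465e-04 -4.47557366e+01 -2.91196954e+01 -3.56345717e-02
  6.69234479e-02  3.42918248e-06]
```

View pics/c3.png

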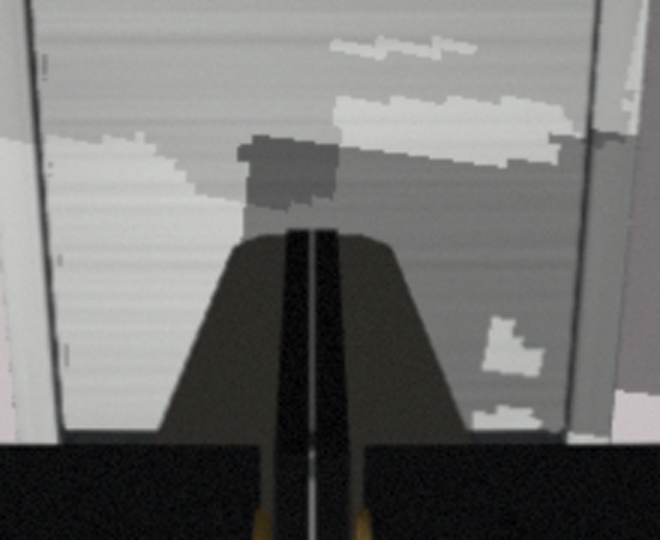

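The crop shows the fingertip edge at crop row 232, where I predicted row 151. The tip's shadow isn't clearly joined to it, so the tip may be above the cover. I'll check that geometry.

```bash
python3 -c "
from h import *
s=env.get_state();p=s['position'];R=Ro.from_quat(s['ee_rot']).as_matrix()
d=load('w3');c=-d['R'].T@d['t'];print('cam in tool',R.T@(c-p),'axis in tool',R.T@d['R'][2])
for v in (232,):
  q=w('w3',220+312/3,200+v/3,0.0)
  a=R.T@(c-p);b=R.T@(q-p)
  for h in(-.04,-.03,-.02,-.01,0,.007,.014,.02):print(h,(a+(b-a)*(h-a[2])/(b[2]-a[2])).round(4))
# where cover/deck seam & rim lie: front rim inner corners from w3 full image
a=cv2.imread('pics/w3.png');cv2.imwrite('pics/c4.png',a[:300,180:480])
"
```

```text
cam in tool [ 0.08203684  0.00050209 -0.19387757] axis in tool [-2.89950521e-01 -3.39337406e-04  9.57041577e-01]
-0.04 [ 0.0162  0.0006 -0.04  ]
-0.03 [ 0.0119  0.0007 -0.03  ]
-0.02 [ 0.0076  0.0007 -0.02  ]
-0.01 [ 0.0033  0.0007 -0.01  ]
0 [-0.0009  0.0007  0.    ]
0.007 [-0.0039  0.0007  0.007 ]
0.014 [-0.0069  0.0007  0.014 ]
0.02 [-0.0095  0.0007  0.02  ]
```

View pics/c4.png

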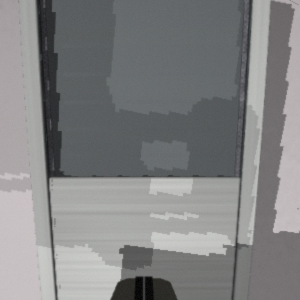

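```bash
python3 -c "
from h import *
a=cv2.GaussianBlur(cv2.cvtColor(cv2.imread('pics/w3.png'),cv2.COLOR_BGR2GRAY),(1,5),0).astype(int)
for v in(60,100,140,200,215):
  print(v,'L',a[v,200:240].tolist(),'R',a[v,410:456].tolist())
"
```

```text
60 L [165, 165, 165, 165, 166, 167, 167, 168, 167, 167, 164, 163, 164, 164, 164, 164, 164, 159, 135, 95, 63, 45, 30, 42, 46, 47, 47, 44, 40, 47, 49, 48, 48, 49, 49, 47, 49, 63, 92, 94] R [104, 104, 103, 103, 103, 103, 103, 101, 89, 88, 86, 74, 100, 100, 100, 96, 75, 57, 81, 118, 163, 177, 181, 181, 182, 183, 184, 183, 182, 179, 179, 179, 180, 181, 182, 180, 158, 110, 108, 109, 109, 109, 110, 110, 108, 109]
100 L [167, 166, 168, 167, 163, 168, 170, 167, 167, 168, 169, 170, 168, 167, 165, 165, 165, 165, 164, 164, 149, 111, 65, 48, 42, 45, 53, 55, 51, 49, 46, 49, 48, 47, 47, 49, 48, 49, 50, 69] R [94, 95, 89, 89, 87, 88, 88, 87, 83, 87, 107, 114, 111, 100, 71, 67, 94, 142, 174, 183, 185, 186, 186, 187, 186, 186, 184, 183, 183, 182, 182, 182, 182, 168, 116, 110, 109, 110, 112, 111, 110, 110, 110, 110, 110, 110]
140 L [168, 167, 168, 168, 167, 168, 167, 162, 165, 168, 167, 168, 169, 170, 170, 169, 167, 166, 165, 163, 163, 165, 163, 132, 79, 45, 45, 31, 44, 46, 47, 47, 45, 48, 47, 49, 48, 49, 47, 46] R [89, 88, 88, 89, 89, 87, 78, 85, 88, 88, 88, 73, 54, 70, 113, 155, 162, 160, 159, 158, 1
[... 302 characters left out ...]
, 168, 168, 168, 169, 168, 167] R [158, 158, 157, 159, 157, 157, 157, 144, 109, 80, 116, 154, 163, 164, 165, 165, 164, 165, 164, 164, 163, 160, 158, 160, 179, 181, 137, 114, 112, 113, 113, 114, 114, 113, 114, 112, 113, 114, 112, 113, 113, 112, 112, 111, 115, 135]
215 L [195, 195, 195, 195, 196, 195, 195, 196, 195, 196, 195, 195, 195, 191, 178, 173, 172, 172, 172, 172, 172, 170, 170, 169, 167, 165, 165, 164, 139, 91, 68, 120, 157, 165, 164, 166, 165, 165, 165, 166] R [158, 157, 158, 158, 158, 157, 146, 105, 73, 118, 155, 164, 165, 166, 165, 165, 166, 167, 165, 165, 166, 177, 186, 189, 172, 131, 112, 112, 115, 113, 113, 113, 114, 114, 113, 112, 114, 113, 113, 114, 114, 115, 114, 113, 115, 131]
```

```bash
python3 -c "
from h import *
from scipy.optimize import brentq
def zz(v,l,r,W):return brentq(lambda z:np.linalg.norm(w('w3',l,v,z)-w('w3',r,v,z))-W,-.1,.12)
print('inner',zz(200,227.6,420.2,.104*1.0),zz(215,228.9,418.9,.104),zz(140,223.3,424,.104),zz(100,220.8,426.7,.104),zz(60,218.5,429.3,.104))
print('outer',zz(200,211.8,436,.122),zz(215,213.8,435,.122))
print('cover',zz(200,229.6,418,.103),zz(215,230.7,417,.103))
"
```

```text
inner 0.04438114523748811 0.04391330152441009 0.04427494656481501 0.04440513538041731 0.04457037797008427
outer 0.04316168068204845 0.04270954227580316
cover 0.041846337721641466 0.041860909463944024
```

Emit:
{"name": "servo_tool", "arguments": {"delta_pos": [[0, 0, 0.0008], [0, 0, 0.0016], [0, 0, 0.0024], [0, 0, 0.003], [0, 0, 0.003]], "yaw": [0, 0, 0, 0, 0], "grip": [1, 1, 1, 1, 1]}}

```text
time: 13.38
position: [0.6159, -0.014, 0.0501]
ee_rot: [-0.057, 0.998, 0.0, -0.0]
force: [-0.2, 0.3, 0.0]
width: 0.0005
gripper_force: 0.0
```

Emit:
{"name": "servo_tool", "arguments": {"delta_pos": [[0, 0, 0.0008], [0, 0, 0.0016], [0, 0, 0.0024], [0, 0, 0.003], [0, 0, 0.003]], "yaw": [0, 0, 0, 0, 0], "grip": [1, 1, 1, 1, 1]}}

```text
time: 13.8
position: [0.6159, -0.014, 0.0494]
ee_rot: [-0.057, 0.998, 0.0, -0.0]
force: [-0.1, -0.5, 0.3]
width: 0.0003
gripper_force: 0.0
```

```bash
python3 -c "
from h import *
snap('wrist','w4')
for f in('w2','w3','w4'):
  a=cv2.cvtColor(cv2.imread('pics/%s.png'%f),cv2.COLOR_BGR2GRAY)
  print(f,'col310-325',a[235:290,310:326].mean(1).astype(int).tolist())
  print('row256',a[252:260,290:345].mean(0).astype(int).tolist())
"
```

```text
w2 col310-325 [172, 173, 172, 169, 165, 168, 171, 171, 170, 162, 127, 94, 88, 88, 88, 87, 88, 88, 90, 90, 90, 90, 91, 90, 88, 86, 88, 88, 89, 99, 109, 116, 116, 115, 117, 118, 119, 118, 118, 118, 115, 89, 59, 37, 27, 29, 30, 26, 27, 28, 27, 27, 27, 26, 28]
row256 [172, 172, 171, 172, 172, 171, 171, 172, 172, 172, 172, 172, 165, 108, 91, 91, 90, 90, 89, 89, 89, 90, 90, 90, 90, 90, 90, 89, 89, 90, 90, 91, 89, 90, 90, 89, 89, 90, 90, 89, 90, 91, 107, 119, 119, 119, 119, 120, 120, 119, 120, 120, 119, 120, 120]
w3 col310-325 [172, 173, 173, 171, 169, 166, 168, 171, 172, 171, 166, 131, 98, 89, 88, 88, 88, 87, 89, 90, 90, 90, 91, 92, 91, 88, 87, 88, 88, 88, 91, 95, 96, 103, 107, 115, 118, 119, 119, 118, 114, 88, 60, 37, 29, 27, 27, 27, 28, 27, 29, 28, 26, 26, 27]
row256 [172, 171, 171, 172, 172, 172, 172, 172, 171, 157, 153, 152, 141, 101, 90, 90, 90, 90, 90, 90, 90, 90, 89, 90, 90, 90, 89, 90, 90, 90, 89, 90, 89, 90, 90, 90, 90, 90, 90, 89, 90, 92, 105, 117, 120, 120, 120, 120, 120, 120, 120, 120, 119, 119, 120]
w4 col310-325 [173, 172, 173, 173, 171, 168, 166, 169, 171, 171, 170, 158, 122, 92, 88, 87, 88, 88, 88, 90, 90, 91, 90, 90, 91, 90, 88, 87, 87, 88, 88, 89, 90, 90, 96, 101, 110, 117, 119, 118, 114, 88, 60, 37, 29, 29, 27, 28, 28, 28, 28, 28, 26, 27, 26]
row256 [171, 171, 172, 172, 171, 171, 172, 170, 151, 103, 90, 90, 89, 89, 90, 89, 90, 90, 90, 90, 90, 89, 90, 90, 89, 89, 90, 90, 90, 90, 90, 90, 89, 90, 89, 89, 89, 89, 89, 89, 89, 91, 102, 117, 120, 120, 119, 120, 119, 120, 119, 119, 119, 119, 119]
```

The lower edge of the shadow closes on the tip at about 2 px/mm. That puts the tip roughly 3 mm above the cover.

Emit:
{"name": "servo_tool", "arguments": {"delta_pos": [[0, 0, 0.0008], [0, 0, 0.0016], [0, 0, 0.0024], [0, 0, 0.003], [0, 0, 0.003]], "yaw": [0, 0, 0, 0, 0], "grip": [1, 1, 1, 1, 1]}}

```text
time: 14.27
position: [0.6159, -0.014, 0.0489]
ee_rot: [-0.057, 0.998, 0.0, -0.0]
force: [-0.9, -0.1, -0.1]
width: 0.0003
gripper_force: 0.0
```

```bash
python3 -c "
from h import *
snap('wrist','w5')
for f in('w4','w5'):
  a=cv2.cvtColor(cv2.imread('pics/%s.png'%f),cv2.COLOR_BGR2GRAY)
  for c in((303,309),(310,316),(316,322),(323,329)):print(f,c,a[255:282,c[0]:c[1]].mean(1).astype(int).tolist())
s=env.get_state();print(s['width'],s['moment'],s['position'],s['force'])
"
```

```text
w4 (303, 309) [90, 90, 91, 91, 92, 90, 89, 85, 87, 88, 88, 89, 91, 93, 104, 114, 117, 118, 119, 117, 118, 118, 116, 96, 64, 43, 41]
w4 (310, 316) [90, 91, 89, 91, 91, 89, 88, 86, 87, 88, 88, 89, 90, 89, 89, 96, 114, 118, 119, 119, 118, 113, 105, 62, 40, 40, 39]
w4 (316, 322) [91, 91, 91, 90, 91, 90, 87, 87, 88, 89, 88, 90, 90, 90, 97, 97, 102, 116, 119, 118, 112, 68, 23, 10, 9, 10, 8]
w4 (323, 329) [90, 90, 89, 90, 92, 90, 87, 87, 88, 88, 88, 89, 96, 100, 104, 114, 117, 118, 119, 118, 113, 76, 38, 28, 29, 30, 29]
w5 (303, 309) [92, 91, 92, 91, 91, 91, 89, 88, 87, 88, 89, 89, 91, 91, 97, 115, 117, 118, 118, 119, 118, 117, 116, 96, 63, 44, 42]
w5 (310, 316) [90, 91, 90, 91, 91, 91, 89, 87, 86, 89, 88, 89, 91, 90, 89, 90, 106, 118, 119, 119, 118, 114, 104, 61, 40, 39, 39]
w5 (316, 322) [90, 90, 90, 92, 91, 91, 89, 87, 87, 88, 87, 89, 91, 91, 98, 98, 101, 113, 118, 119, 112, 69, 20, 11, 8, 9, 8]
w5 (323, 329) [90, 90, 91, 91, 91, 90, 89, 86, 88, 89, 88, 89, 95, 95, 101, 114, 117, 118, 119, 118, 113, 75, 36, 30, 29, 28, 28]
0.0005549371240028818 [-0.0086379  -0.00893719 -0.06736301] [ 0.61585595 -0.01400762  0.04886682] [ 0.72348325 -0.50402573  0.65948382]
```

Emit:
{"name": "servo_tool", "arguments": {"delta_pos": [[0, 0, -0.1], [0, 0, -0.2], [0, 0, -0.3], [0, 0, -0.3], [0, 0, -0.3]], "yaw": [0, 0, 0, 0, 0], "grip": [1, 1, 1, 0, 0]}}

```text
time: 14.73
position: [0.6169, -0.0142, 0.1101]
ee_rot: [-0.057, 0.998, -0.0, 0.001]
force: [-0.0, 0.4, -0.8]
width: 0.0119
gripper_force: 0.0
```

Emit:
{"name": "servo_tool", "arguments": {"delta_pos": [[0, 0, 0], [0, 0, 0], [0, 0, 0], [0, 0, 0], [0, 0, 0]], "yaw": [0, 0, 0, 0, 0], "grip": [0, 0, 0, 0, 0]}}

```text
time: 15.15
position: [0.6155, -0.0139, 0.1081]
ee_rot: [-0.057, 0.998, 0.0, -0.001]
force: [0.6, -0.3, -0.1]
width: 0.0445
gripper_force: 0.0
```

```bash
python3 -c "
from h import *
snap('wrist','w6');go(.616,-.014)
a=cv2.imread('pics/w6.png');b=cv2.imread('pics/w5.png')
s=env.get_state();p=s['position'];R=Ro.from_quat(s['ee_rot']).as_matrix()
for y in(-.023,.023,-.041,.041):
  for h in(-.0255,.014):
    q=proj('w6',p+R@[.01,y,h]);print(y,h,q);cv2.circle(a,tuple(int(i) for i in q.round()),2,(0,0,255) if h>0 else (0,255,0),-1)
o=np.hstack([a[180:400,180:480],b[180:400,180:480]]);cv2.imwrite('pics/c6.png',cv2.resize(o,None,fx=1.33,fy=1.33))
"
```

```text
t 15.2 p [ 0.6156 -0.0139  0.1084] yaw 96.56 share [-0.0019 -0.0005 -0.    ] F [ 0.6  -0.23 -0.33] w 0.04591065970981902
-0.023 -0.0255 [274.81461449 277.65596238]
-0.023 0.014 [283.17609964 250.73947681]
0.023 -0.0255 [370.3756854 277.678956 ]
0.023 0.014 [362.38018082 250.75483676]
-0.041 -0.0255 [237.64241488 277.54257993]
-0.041 0.014 [252.30907581 250.70760489]
0.041 -0.0255 [407.56878295 277.58345948]
0.041 0.014 [393.25970533 250.73493706]
```

View pics/c6.png

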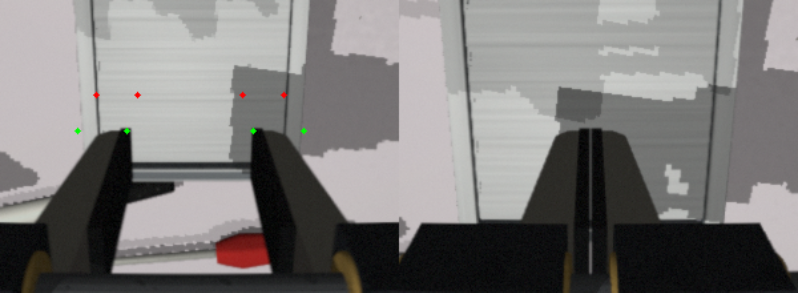

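With the fingers 45.9 mm apart, their front tip corners are about 95 px apart. That matches the green marks, 25 mm behind the TCP, not the red marks 14 mm ahead. So the real tips are about 39 mm shorter than `finger_overhang` says, which explains why I found no contact. I expect contact at a reported z of about 0.015 to 0.019.

Emit:
{"name": "servo_tool", "arguments": {"delta_pos": [[0, 0, 0.04], [0, 0, 0.08], [0, 0, 0.12], [0, 0, 0.16], [0, 0, 0.2]], "yaw": [0, 0, 0, 0, 0], "grip": [1, 1, 1, 1, 1]}}

```text
time: 15.62
position: [0.6154, -0.0139, 0.0675]
ee_rot: [-0.057, 0.998, 0.0, -0.001]
force: [0.4, 0.3, 0.3]
width: 0.0148
gripper_force: 0.0
```

Emit:
{"name": "servo_tool", "arguments": {"delta_pos": [[0, 0, 0.03], [0, 0, 0.06], [0, 0, 0.08], [0, 0, 0.095], [0, 0, 0.1]], "yaw": [0, 0, 0, 0, 0], "grip": [1, 1, 1, 1, 1]}}

```text
time: 16.03
position: [0.6157, -0.014, 0.0484]
ee_rot: [-0.057, 0.998, 0.0, -0.0]
force: [-0.0, -0.1, 0.4]
width: 0.0007
gripper_force: 0.0
```

```bash
python3 -c "
from h import *
go(.616,-.014);snap('wrist','w7')
a=cv2.cvtColor(cv2.imread('pics/w7.png'),cv2.COLOR_BGR2GRAY)
for c in((303,309),(310,316),(316,322),(330,336)):print(c,a[235:282,c[0]:c[1]].mean(1).astype(int).tolist())
"
```

```text
t 16.0333 p [ 0.6157 -0.014   0.0484] yaw 96.56 share [-0.0015 -0.0002 -0.    ] F [-0.01 -0.11  0.38] w 0.0006854372665013024
(303, 309) [173, 173, 173, 174, 174, 173, 169, 166, 170, 171, 170, 142, 97, 88, 88, 89, 89, 88, 87, 88, 90, 90, 90, 91, 91, 91, 90, 89, 86, 88, 88, 89, 89, 91, 91, 104, 114, 117, 118, 119, 118, 118, 115, 96, 64, 46, 41]
(310, 316) [174, 173, 173, 174, 173, 172, 168, 166, 166, 128, 121, 118, 94, 87, 88, 88, 88, 88, 88, 88, 89, 90, 91, 90, 90, 90, 89, 88, 87, 88, 88, 88, 90, 90, 90, 89, 96, 115, 118, 118, 118, 114, 105, 61, 41, 40, 39]
(316, 322) [173, 173, 173, 174, 173, 172, 168, 166, 170, 170, 170, 169, 162, 120, 92, 88, 89, 87, 87, 88, 90, 91, 91, 90, 91, 91, 90, 89, 86, 88, 89, 89, 90, 91, 90, 96, 97, 101, 117, 118, 112, 69, 23, 11, 11, 7, 10]
(330, 336) [172, 172, 176, 177, 177, 175, 173, 175, 180, 181, 181, 179, 179, 177, 170, 115, 103, 103, 102, 103, 104, 105, 106, 109, 111, 112, 110, 108, 105, 107, 109, 112, 115, 119, 119, 118, 116, 117, 119, 119, 115, 97, 75, 44, 29, 27, 26]
```

Emit:
{"name": "servo_tool", "arguments": {"delta_pos": [[0, 0, 0.02], [0, 0, 0.04], [0, 0, 0.06], [0, 0, 0.075], [0, 0, 0.08]], "yaw": [0, 0, 0, 0, 0], "grip": [1, 1, 1, 1, 1]}}

```text
time: 16.5
position: [0.6154, -0.0139, 0.0321]
ee_rot: [-0.057, 0.998, 0.0, -0.001]
force: [0.9, -0.5, -0.4]
width: 0.0003
gripper_force: 0.0
```

```bash
python3 -c "
from h import *
go(.616,-.014);snap('wrist','w8')
a=cv2.cvtColor(cv2.imread('pics/w8.png'),cv2.COLOR_BGR2GRAY)
for c in((303,309),(310,316),(316,322),(330,336)):print(c,a[235:282,c[0]:c[1]].mean(1).astype(int).tolist())
print(a[268:272,280:360].mean(0).astype(int).tolist())
"
```

```text
t 16.5 p [ 0.6154 -0.0139  0.0321] yaw 96.56 share [-0.0029 -0.0008 -0.    ] F [ 0.93 -0.5  -0.44] w 0.000256082906337768
(303, 309) [174, 173, 173, 173, 172, 173, 174, 173, 173, 176, 178, 177, 176, 177, 177, 177, 173, 168, 162, 103, 92, 92, 90, 89, 91, 90, 90, 90, 90, 90, 91, 91, 93, 93, 92, 93, 93, 93, 92, 90, 89, 89, 89, 75, 56, 46, 44]
(310, 316) [173, 173, 174, 172, 172, 173, 174, 174, 173, 175, 178, 177, 176, 177, 178, 176, 172, 168, 170, 157, 102, 92, 92, 91, 91, 90, 91, 90, 90, 90, 90, 91, 90, 93, 92, 92, 93, 93, 91, 90, 88, 85, 80, 53, 40, 40, 39]
(316, 322) [173, 172, 173, 172, 172, 172, 172, 172, 171, 175, 177, 177, 175, 176, 177, 176, 172, 168, 173, 172, 137, 98, 91, 91, 90, 90, 90, 90, 90, 89, 90, 91, 92, 93, 92, 92, 93, 93, 92, 89, 83, 51, 18, 12, 9, 9, 10]
(330, 336) [172, 172, 173, 172, 171, 171, 172, 171, 173, 174, 175, 176, 176, 177, 175, 174, 172, 169, 171, 175, 174, 173, 161, 137, 132, 128, 96, 90, 90, 89, 89, 90, 92, 92, 91, 92, 93, 92, 91, 90, 85, 74, 58, 38, 28, 29, 29]
[97, 111, 113, 114, 114, 114, 112, 98, 91, 93, 93, 91, 93, 92, 93, 92, 93, 93, 93, 92, 93, 93, 92, 92, 93, 94, 93, 92, 93, 92, 92, 92, 94, 92, 93, 94, 93, 92, 92, 92, 92, 92, 94, 92, 93, 93, 92, 92, 93, 92, 92, 92, 92, 92, 93, 92, 93, 92, 93, 93, 97, 119, 123, 123, 122, 123, 123, 122, 123, 122, 122, 122, 122, 122, 122, 123, 122, 122, 122, 122]
```

Emit:
{"name": "servo_tool", "arguments": {"delta_pos": [[0, 0, 0.01], [0, 0, 0.02], [0, 0, 0.03], [0, 0, 0.04], [0, 0, 0.045]], "yaw": [0, 0, 0, 0, 0], "grip": [1, 1, 1, 1, 1]}}

```text
time: 16.97
position: [0.6157, -0.014, 0.0236]
ee_rot: [-0.057, 0.998, 0.0, -0.0]
force: [-0.6, 0.4, -0.7]
width: 0.0003
gripper_force: 0.0
```

```bash
python3 -c "
from h import *
go(.616,-.014);snap('wrist','w9')
a=cv2.cvtColor(cv2.imread('pics/w9.png'),cv2.COLOR_BGR2GRAY)
for c in((303,309),(310,316),(316,322),(330,336)):print(c,a[245:282,c[0]:c[1]].mean(1).astype(int).tolist())
"
```

```text
t 16.9667 p [ 0.6157 -0.014   0.0236] yaw 96.56 share [-0.0013 -0.0002 -0.    ] F [-0.6   0.42 -0.67] w 0.00025106159108189227
(303, 309) [175, 177, 176, 176, 178, 181, 180, 180, 181, 180, 180, 175, 172, 164, 106, 93, 93, 91, 92, 91, 91, 92, 92, 92, 92, 90, 91, 93, 93, 94, 94, 94, 92, 78, 57, 46, 44]
(310, 316) [175, 177, 175, 175, 178, 181, 180, 180, 180, 180, 179, 175, 172, 174, 169, 109, 107, 109, 105, 94, 92, 92, 92, 91, 91, 91, 92, 92, 94, 93, 93, 89, 83, 55, 42, 39, 39]
(316, 322) [175, 177, 176, 176, 178, 180, 179, 179, 180, 179, 179, 176, 171, 174, 177, 174, 155, 151, 145, 110, 93, 92, 91, 91, 91, 91, 92, 92, 94, 93, 89, 55, 21, 12, 9, 9, 12]
(330, 336) [174, 176, 175, 175, 176, 178, 178, 178, 178, 178, 176, 174, 171, 174, 177, 177, 173, 142, 100, 91, 92, 91, 90, 92, 90, 91, 92, 92, 94, 94, 91, 77, 60, 41, 31, 30, 30]
```

Emit:
{"name": "servo_tool", "arguments": {"delta_pos": [[0, 0, 0.005], [0, 0, 0.01], [0, 0, 0.015], [0, 0, 0.02], [0, 0, 0.02]], "yaw": [0, 0, 0, 0, 0], "grip": [1, 1, 1, 1, 1]}}

```text
time: 17.43
position: [0.6159, -0.014, 0.0199]
ee_rot: [-0.057, 0.998, -0.0, 0.0]
force: [0.5, -0.0, 0.7]
width: 0.0001
gripper_force: 0.0
```

```bash
cat > sh.py <<'E'
from h import *
import sys
go(.616,-.014);snap('wrist','wx')
a=cv2.cvtColor(cv2.imread('pics/wx.png'),cv2.COLOR_BGR2GRAY)
for f in (['w9'] if len(sys.argv)>1 else [])+['wx']:
  a=cv2.cvtColor(cv2.imread('pics/%s.png'%f),cv2.COLOR_BGR2GRAY)
  print([round(float(250+np.argmin(np.diff(a[250:275,c:c+3].mean(1)))),1) for c in range(300,345,3)])
E
python3 sh.py 1
```

```text
t 17.4333 p [ 0.6159 -0.014   0.0199] yaw 96.56 share [-0.0003  0.      0.    ] F [ 0.48 -0.04  0.72] w 7.927953896335395e-05
[257.0, 258.0, 258.0, 259.0, 259.0, 263.0, 263.0, 260.0, 261.0, 261.0, 261.0, 262.0, 262.0, 263.0, 263.0]
[260.0, 260.0, 261.0, 265.0, 265.0, 262.0, 262.0, 262.0, 263.0, 263.0, 264.0, 264.0, 264.0, 265.0, 265.0]
```

```bash
python3 -c "
from h import *
a=cv2.GaussianBlur(cv2.cvtColor(cv2.imread('pics/w6.png'),cv2.COLOR_BGR2GRAY),(1,3),0).astype(int)
for v in(274,276,278,280,283,287,292,300):print(v,a[v,245:290].tolist(),'|',a[v,362:405].tolist())
print(load('w6')['mtx'],load('w6')['k1'])
"
```

```text
274 [192, 191, 190, 189, 190, 190, 188, 171, 121, 96, 157, 184, 189, 189, 187, 188, 189, 189, 190, 189, 190, 190, 189, 189, 190, 186, 187, 186, 187, 185, 186, 187, 187, 188, 190, 190, 190, 191, 190, 191, 190, 191, 191, 191, 191] | [115, 115, 114, 115, 114, 114, 114, 113, 112, 113, 111, 112, 113, 113, 113, 113, 114, 114, 115, 114, 115, 115, 114, 113, 114, 116, 113, 114, 115, 115, 111, 88, 64, 96, 116, 118, 120, 120, 119, 119, 118, 118, 118]
276 [193, 191, 189, 191, 191, 189, 190, 176, 123, 87, 157, 186, 186, 189, 189, 189, 187, 185, 184, 184, 185, 184, 186, 184, 181, 146, 115, 103, 104, 104, 104, 104, 111, 148, 183, 190, 190, 190, 191, 190, 189, 191, 191, 190, 190] | [113, 114, 114, 115, 114, 115, 110, 90, 69, 62, 64, 62, 65, 64, 68, 87, 106, 111, 112, 111, 112, 112, 112, 112, 113, 114, 113, 115, 114, 113, 107, 81, 68, 100, 116, 119, 120, 119, 117, 116, 119, 118, 117]
278 [192, 191, 189, 189, 190, 190, 189, 181, 126, 84, 152, 177, 152, 158, 161, 153, 134, 116, 104, 100, 101, 101, 101, 100, 89, 55, 24, 13, 15, 15, 15, 16, 37, 113, 171, 187, 190, 189, 190, 190, 189, 189, 190, 189, 190] 
[... 1521 characters left out ...]
9, 189, 190, 189] | [114, 113, 114, 115, 113, 112, 90, 37, 9, 5, 11, 6, 8, 8, 9, 11, 11, 6, 5, 15, 21, 36, 41, 41, 43, 40, 42, 43, 40, 43, 40, 40, 42, 40, 44, 41, 41, 43, 41, 47, 65, 89, 103]
300 [43, 41, 42, 43, 43, 40, 42, 41, 42, 42, 42, 41, 39, 42, 43, 43, 36, 28, 17, 11, 12, 5, 8, 7, 13, 8, 10, 8, 6, 6, 7, 3, 13, 36, 110, 158, 170, 173, 171, 173, 172, 171, 172, 173, 172] | [107, 107, 108, 106, 107, 103, 70, 22, 8, 11, 10, 5, 5, 7, 4, 7, 10, 10, 12, 6, 10, 14, 13, 24, 39, 42, 42, 43, 42, 44, 43, 42, 43, 44, 42, 42, 42, 41, 43, 42, 40, 43, 42]
[[378.58660242   0.         323.55052166]
 [  0.         378.58660242 235.47080766]
 [  0.           0.           1.        ]] -0.07092366969331763
```

The open-finger picture puts the pad bottom about 18 mm behind the TCP, within 2 mm. Contact should come within the next few mm, so I'll use 0.6 mm steps.

Emit:
{"name": "servo_tool", "arguments": {"delta_pos": [[0, 0, 0.0008], [0, 0, 0.0016], [0, 0, 0.0024], [0, 0, 0.003], [0, 0, 0.003]], "yaw": [0, 0, 0, 0, 0], "grip": [1, 1, 1, 1, 1]}}

```text
time: 17.9
position: [0.616, -0.014, 0.0197]
ee_rot: [-0.057, 0.998, -0.0, 0.0]
force: [-1.8, 0.6, 4.2]
width: 0.0005
gripper_force: 2.1
```

Contact, at 4.2 N. I'll increase the press gently.

Emit:
{"name": "servo_tool", "arguments": {"delta_pos": [[0, 0, 0.001], [0, 0, 0.002], [0, 0, 0.003], [0, 0, 0.003], [0, 0, 0.003]], "yaw": [0, 0, 0, 0, 0], "grip": [1, 1, 1, 1, 1]}}

```text
time: 18.32
position: [0.6161, -0.014, 0.0196]
ee_rot: [-0.057, 0.998, -0.0, 0.0]
force: [-3.7, 0.8, 7.2]
width: 0.0006
gripper_force: 3.8
```

Emit:
{"name": "servo_tool", "arguments": {"delta_pos": [[0, 0, 0.002], [0, 0, 0.004], [0.01, 0, 0.004], [0.03, 0, 0.004], [0.05, 0, 0.004]], "yaw": [0, 0, 0, 0, 0], "grip": [1, 1, 1, 1, 1]}}

```text
time: 18.73
position: [0.6089, -0.0155, 0.0197]
ee_rot: [-0.057, 0.998, -0.001, 0.003]
force: [5.2, 0.1, 5.6]
width: 0.0003
gripper_force: 2.7
```

Emit:
{"name": "servo_tool", "arguments": {"delta_pos": [[0.01, 0, 0], [0.02, 0, 0], [0.03, 0, 0], [0.03, 0, 0], [0.03, 0, 0]], "yaw": [0, 0, 0, 0, 0], "grip": [1, 1, 1, 1, 1]}}

```text
time: 19.15
position: [0.6026, -0.0163, 0.0196]
ee_rot: [-0.057, 0.998, -0.001, 0.003]
force: [3.8, 0.8, 6.0]
width: 0.0005
gripper_force: 3.0
```

Run:
```python
from h import *
go(.52,-.0247);snap('wrist','wa')
for f in('w9','wx','wa'):
  a=cv2.cvtColor(cv2.imread('pics/%s.png'%f),cv2.COLOR_BGR2GRAY)
  p=a[100:275,255:290].mean(1);i=100+np.argmax(np.diff(p));print(f,i)
```

```text
t 19.15 p [ 0.6026 -0.0163  0.0196] yaw 96.54 share [ 0.4149  0.0054 -0.0024] F [3.8  0.83 6.05] w 0.00047038630754220654
w9 185
wx 186
wa 215
```

The cover hasn't followed: the seam moved in the picture as a fixed edge would. At 6 N the tip slips, so I'll press more.

Emit:
{"name": "servo_tool", "arguments": {"delta_pos": [[0, 0, 0.002], [0, 0, 0.004], [0, 0, 0.006], [0, 0, 0.006], [0, 0, 0.006]], "yaw": [0, 0, 0, 0, 0], "grip": [1, 1, 1, 1, 1]}}

```text
time: 19.62
position: [0.6027, -0.0163, 0.0193]
ee_rot: [-0.057, 0.998, -0.001, 0.003]
force: [-0.2, 1.2, 11.4]
width: 0.0006
gripper_force: 5.9
```

Emit:
{"name": "servo_tool", "arguments": {"delta_pos": [[0.01, 0, 0.001], [0.02, 0, 0.002], [0.035, 0, 0.003], [0.05, 0, 0.004], [0.065, 0, 0.004]], "yaw": [0, 0, 0, 0, 0], "grip": [1, 1, 1, 1, 1]}}

```text
time: 20.03
position: [0.5918, -0.0176, 0.0194]
ee_rot: [-0.057, 0.998, -0.001, 0.005]
force: [6.1, 2.3, 11.1]
width: 0.0007
gripper_force: 5.5
```

```bash
cat > seam.py <<'E'
from h import *
go(.52,-.0247);snap('wrist','wb')
a=cv2.cvtColor(cv2.imread('pics/wb.png'),cv2.COLOR_BGR2GRAY)
p=a[60:300,255:290].mean(1);i=60+np.argmax(np.diff(p));q=w('wb',272,i+.5,.041);print('seam',i,q)
e=[np.array([-.9939,-.1106])@(q[:2]-[.568,-.0195])];print('seam case y',e)
E
python3 seam.py
```

```text
t 20.0333 p [ 0.5918 -0.0176  0.0194] yaw 96.53 share [ 0.3608  0.0056 -0.0038] F [ 6.08  2.26 11.1 ] w 0.000680584441955643
seam 215 [ 0.55484313 -0.04564029  0.041     ]
seam case y [np.float64(0.0159677299511904)]
```

The cover follows now, with the seam fixed in the camera and 11 N of press.

Emit:
{"name": "servo_tool", "arguments": {"delta_pos": [[0.02, 0, 0], [0.04, 0, 0], [0.06, 0, 0], [0.08, 0, 0], [0.1, 0, 0]], "yaw": [0, 0, 0, 0, 0], "grip": [1, 1, 1, 1, 1]}}

```text
time: 20.5
position: [0.572, -0.0199, 0.0194]
ee_rot: [-0.057, 0.998, -0.001, 0.005]
force: [5.1, 2.6, 11.3]
width: 0.0007
gripper_force: 5.7
```

Emit:
{"name": "servo_tool", "arguments": {"delta_pos": [[0.02, 0, 0], [0.04, 0, 0], [0.06, 0, 0], [0.08, 0, 0], [0.1, 0, 0]], "yaw": [0, 0, 0, 0, 0], "grip": [1, 1, 1, 1, 1]}}

```text
time: 20.92
position: [0.5521, -0.0222, 0.0193]
ee_rot: [-0.057, 0.998, -0.001, 0.005]
force: [5.0, 2.9, 12.4]
width: 0.0005
gripper_force: 5.9
```

```bash
python3 seam.py
```

```text
t 20.9167 p [ 0.5521 -0.0222  0.0193] yaw 96.53 share [ 0.1608  0.0057 -0.0017] F [ 5.03  2.92 12.38] w 0.00047557619813116774
seam 215 [ 0.51509496 -0.05022138  0.041     ]
seam case y [np.float64(0.05598010041871001)]
```

Emit:
{"name": "servo_tool", "arguments": {"delta_pos": [[0.02, 0, 0], [0.04, 0, 0], [0.06, 0, -0.001], [0.08, 0, -0.001], [0.1, 0, -0.001]], "yaw": [0, 0, 0, 0, 0], "grip": [1, 1, 1, 1, 1]}}

```text
time: 21.38
position: [0.5321, -0.0245, 0.0193]
ee_rot: [-0.057, 0.998, -0.001, 0.005]
force: [6.2, 2.8, 10.7]
width: 0.0004
gripper_force: 5.7
```

Emit:
{"name": "servo_tool", "arguments": {"delta_pos": [[0.02, 0, 0], [0.04, 0, 0], [0.06, 0, -0.001], [0.08, 0, -0.001], [0.09, 0, -0.001]], "yaw": [0, 0, 0, 0, 0], "grip": [1, 1, 1, 1, 1]}}

```text
time: 21.8
position: [0.5138, -0.0266, 0.0193]
ee_rot: [-0.057, 0.998, -0.001, 0.005]
force: [4.5, 3.7, 12.2]
width: 0.0001
gripper_force: 5.6
```

Emit:
{"name": "servo_tool", "arguments": {"delta_pos": [[0.01, 0, 0], [0.02, 0, 0], [0.03, 0, 0], [0.04, 0, 0], [0.045, 0, 0]], "yaw": [0, 0, 0, 0, 0], "grip": [1, 1, 1, 1, 1]}}

```text
time: 22.22
position: [0.5058, -0.0282, 0.0194]
ee_rot: [-0.057, 0.998, -0.001, 0.006]
force: [6.7, 1.1, 8.0]
width: 0.0002
gripper_force: 4.4
```

```bash
python3 seam.py
```

```text
t 22.2167 p [ 0.5058 -0.0282  0.0194] yaw 96.52 share [-0.0724  0.0091  0.0008] F [6.7  1.05 7.96] w 0.00016647189011084155
seam 222 [ 0.47217813 -0.05589194  0.041     ]
seam case y [np.float64(0.0992623046244072)]
```

The seam is at case y = 0.099, so the cover is at its stop. Next I lift off and go to the cylinder.

Emit:
{"name": "servo_tool", "arguments": {"delta_pos": [[0, 0, -0.05], [0, 0, -0.2], [0, 0, -0.35], [0, 0, -0.5], [0, 0, -0.55]], "yaw": [0, 0, 0, 0, 0], "grip": [1, 1, 1, 1, 1]}}

```text
time: 22.68
position: [0.5024, -0.0279, 0.1304]
ee_rot: [-0.057, 0.998, -0.001, 0.003]
force: [-0.3, -0.2, -0.0]
width: 0.0003
gripper_force: 0.0
```

Emit:
{"name": "servo_tool", "arguments": {"delta_pos": [[-0.064, -0.618, 0], [-0.064, -0.618, 0], [-0.064, -0.618, 0], [-0.064, -0.618, 0], [-0.064, -0.618, 0]], "yaw": [0, 0, 0, 0, 0], "grip": [0, 0, 0, 0, 0]}}

```text
time: 23.1
position: [0.5266, -0.1498, 0.1249]
ee_rot: [-0.056, 0.998, 0.001, -0.001]
force: [0.0, 0.6, 0.4]
width: 0.0318
gripper_force: 0.0
```

Emit:
{"name": "servo_tool", "arguments": {"delta_pos": [[-0.064, -0.618, 0], [-0.064, -0.618, 0], [-0.064, -0.618, 0], [-0.064, -0.618, 0], [-0.064, -0.618, 0]], "yaw": [0, 0, 0, 0, 0], "grip": [-0.3, -0.3, -0.3, -0.3, -0.3]}}

```text
time: 23.52
position: [0.5536, -0.2696, 0.1249]
ee_rot: [-0.056, 0.998, 0.001, -0.001]
force: [-0.1, 0.7, -0.1]
width: 0.0597
gripper_force: 0.0
```

Emit:
{"name": "servo_tool", "arguments": {"delta_pos": [[0, 0, 0], [0, 0, 0], [0, 0, 0], [0, 0, 0], [0, 0, 0]], "yaw": [0.09, 0.09, 0.09, 0.09, 0.09], "grip": [-0.3, -0.3, -0.3, -0.3, -0.3]}}

```text
time: 23.93
position: [0.5538, -0.2667, 0.1257]
ee_rot: [0.225, 0.974, 0.001, -0.001]
force: [-0.2, -0.2, -0.2]
width: 0.0598
gripper_force: 0.0
```

Emit:
{"name": "servo_tool", "arguments": {"delta_pos": [[0, 0, 0], [0, 0, 0], [0, 0, 0], [0, 0, 0], [0, 0, 0]], "yaw": [0.09, 0.09, 0.09, 0.09, 0.09], "grip": [-0.3, -0.3, -0.3, -0.3, -0.3]}}

```text
time: 24.35
position: [0.5538, -0.2666, 0.1257]
ee_rot: [0.488, 0.873, 0.0, -0.001]
force: [-0.3, -0.4, 1.1]
width: 0.0602
gripper_force: 0.0
```

Emit:
{"name": "servo_tool", "arguments": {"delta_pos": [[0, 0, 0], [0, 0, 0], [0, 0, 0], [0, 0, 0], [0, 0, 0]], "yaw": [0.0755, 0.0755, 0.0755, 0.0755, 0.0755], "grip": [-0.3, -0.3, -0.3, -0.3, -0.3]}}

```text
time: 24.77
position: [0.5539, -0.2669, 0.1257]
ee_rot: [0.678, 0.735, 0.0, -0.001]
force: [-0.3, -0.1, 0.1]
width: 0.0601
gripper_force: 0.0
```

Run:
```python
from h import *
snap('wrist','k1');go(.559,-.271,None,4.5)
a=cv2.imread('pics/k1.png');hsv=cv2.cvtColor(a,cv2.COLOR_BGR2HSV)
m=cv2.inRange(hsv,(12,90,50),(32,255,255));m=cv2.morphologyEx(m,cv2.MORPH_CLOSE,np.ones((15,15)))
n,l,st,ce=cv2.connectedComponentsWithStats(m)
for i in range(1,n):
  if st[i,4]>400:
    c,_=cv2.findContours((l==i).astype(np.uint8),0,2);r=cv2.minAreaRect(c[0]);b=cv2.boxPoints(r);print(st[i],b.round(1).tolist());
    B=np.array([w('k1',*p,.010)[:2] for p in b]);print(B.round(4).tolist(),B.mean(0))
s=cv2.resize(a,(480,360),interpolation=cv2.INTER_AREA)
cv2.imwrite('pics/k1s.png',np.vstack([a[180:460,60:600]]))
```

```text
t 24.8167 p [ 0.554  -0.2673  0.1258] yaw 4.82 share [-0.0207  0.0235 -0.0001] F [0.32 0.87 0.35] w 0.05989941963973843
yawshare 0.000901551531455406
[ 102  112   40   49 1229] [[92.0999984741211, 147.5], [108.19999694824219, 109.9000015258789], [146.10000610351562, 126.19999694824219], [130.0, 163.6999969482422]]
[[0.3586, -0.2177], [0.3743, -0.187], [0.4054, -0.1979], [0.3904, -0.229]] [ 0.38217412 -0.20788244]
[  89  183   37   97 1631] [[87.9000015258789, 278.20001220703125], [99.0, 182.8000030517578], [125.69999694824219, 185.89999389648438], [114.5999984741211, 281.29998779296875]]
[[0.3433, -0.3358], [0.3623, -0.2468], [0.3856, -0.2478], [0.3687, -0.3366]] [ 0.36499502 -0.29176809]
[ 315  184   30   85 2388] [[315.0, 184.0], [344.0, 184.0], [344.0, 268.0], [315.0, 268.0]]
[[0.5443, -0.2344], [0.568, -0.2325], [0.5751, -0.3062], [0.5497, -0.3082]] [ 0.55927286 -0.27030862]
[353 337  44  34 951] [[348.6000061035156, 345.1000061035156], [377.0, 323.70001220703125], [400.1000061035156, 354.3999938964844], [371.6000061035156, 375.79998779296875]]
[[0.5869, -0.3836], [0.6109, -0.3588], [0.6371, -0.3903], [0.6129, -0.4165]] [ 0.61195203 -0.38729452]
[158 370  26  69 669] [[150.89999389648438, 435.1000061035156], [166.0, 366.8999938964844], [183.6999969482422, 370.79998779296875], [168.60000610351562, 439.0]]
[[0.3893, -0.5139], [0.4118, -0.4243], [0.4292, -0.427], [0.4083, -0.5169]] [ 0.40966009 -0.47053337]
[ 214  424  365   56 4324] [[214.0, 424.0], [578.0, 424.0], [578.0, 479.0], [214.0, 479.0]]
[[0.4579, -0.4905], [0.8443, -0.4669], [0.873, -0.5487], [0.4558, -0.5702]] [ 0.65776508 -0.51906488]
```

View pics/k1s.png

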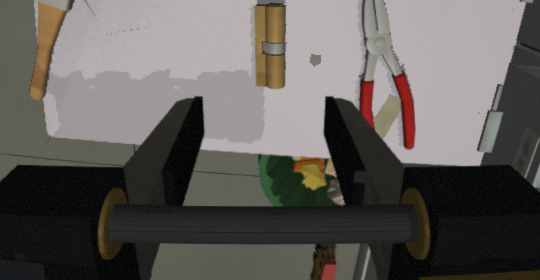

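The fingers hang open above the cylinder. The cylinder's grey middle is at full-image (333,226), its ends are at rows 184 and 268, and it is aligned with the fingers.

Run:
```python
from h import *
n=w('k1',329,184,0.0);f=w('k1',331,268,.017);print(n,f,'mid',(n+f)/2,'len',np.linalg.norm((n-f)[:2]))
print('L/R mid row', w('k1',315,226,.009),w('k1',345,226,.009), 'grey',w('k1',333,226,.017),w('k1',333,226,.012))
go(.559,-.271,-.019,5.0)
```

```text
[ 0.55599595 -0.23503865  0.        ] [ 0.56334784 -0.30431663  0.017     ] mid [ 0.55967189 -0.26967764  0.0085    ] len 0.0696669870888029
L/R mid row [ 0.54690176 -0.27036788  0.009     ] [ 0.57235289 -0.26831573  0.009     ] grey [ 0.56180198 -0.26696158  0.017     ] [ 0.5620328  -0.26832158  0.012     ]
t 24.8167 p [ 0.554  -0.2673  0.1258] yaw 4.82 share [-0.0217  0.0243  0.7241] F [0.32 0.87 0.35] w 0.05989941963973843
yawshare -0.00048733735743348284
```

Emit:
{"name": "servo_tool", "arguments": {"delta_pos": [[-0.018, 0.026, 0.1], [-0.018, 0.026, 0.2], [-0.018, 0.026, 0.3], [-0.018, 0.026, 0.4], [-0.018, 0.026, 0.5]], "yaw": [0, 0, 0, 0, 0], "grip": [-0.3, -0.3, -0.3, -0.3, -0.3]}}

```text
time: 25.23
position: [0.5595, -0.2714, 0.0252]
ee_rot: [0.677, 0.736, 0.0, -0.0]
force: [-1.0, -0.0, -0.2]
width: 0.0596
gripper_force: 0.0
```

Emit:
{"name": "servo_tool", "arguments": {"delta_pos": [[0, 0, 0.06], [0, 0, 0.11], [0, 0, 0.15], [0, 0, 0.18], [0, 0, 0.2]], "yaw": [0, 0, 0, 0, 0], "grip": [-0.3, -0.3, -0.3, -0.3, -0.3]}}

```text
time: 25.65
position: [0.56, -0.2731, -0.0138]
ee_rot: [0.678, 0.735, 0.0, 0.0]
force: [-0.0, -0.9, -0.2]
width: 0.0598
gripper_force: 0.0
```

Emit:
{"name": "servo_tool", "arguments": {"delta_pos": [[0, 0, 0.004], [0, 0, 0.008], [0, 0, 0.012], [0, 0, 0.015], [0, 0, 0.015]], "yaw": [0, 0, 0, 0, 0], "grip": [-0.3, -0.3, -0.3, -0.3, -0.3]}}

```text
time: 26.07
position: [0.56, -0.2733, -0.0163]
ee_rot: [0.678, 0.735, 0.0, 0.0]
force: [0.1, -0.3, -0.5]
width: 0.0599
gripper_force: 0.0
```

```bash
python3 -c "
from h import *
go(.5595,-.2705,-.018,5.0)"
```

```text
t 26.0667 p [ 0.56   -0.2733 -0.0163] yaw 4.58 share [ 0.0141 -0.0014  0.0083] F [ 0.07 -0.34 -0.54] w 0.059905982926534096
yawshare -0.0011775075200828175
```

Emit:
{"name": "servo_tool", "arguments": {"delta_pos": [[0.014, 0, 0.003], [0.014, 0, 0.006], [0.014, 0, 0.006], [0.014, 0, 0.006], [0.014, 0, 0.006]], "yaw": [0, 0, 0, 0, 0], "grip": [-0.3, -0.3, -0.3, -0.3, 0.3]}}

```text
time: 26.48
position: [0.5596, -0.2703, -0.0179]
ee_rot: [0.678, 0.735, -0.0, 0.0]
force: [-0.1, 0.0, 0.7]
width: 0.0552
gripper_force: 0.0
```

Emit:
{"name": "servo_tool", "arguments": {"delta_pos": [[0, 0, 0], [0, 0, 0], [0, 0, 0], [0, 0, 0], [0, 0, 0]], "yaw": [0, 0, 0, 0, 0], "grip": [1, 1, 1, 1, 1]}}

```text
time: 26.9
position: [0.5595, -0.2703, -0.0179]
ee_rot: [0.678, 0.735, -0.0, -0.0]
force: [0.1, -0.4, 0.1]
width: 0.0244
gripper_force: 30.0
```

Emit:
{"name": "servo_tool", "arguments": {"delta_pos": [[0, 0, 0], [0, 0, 0], [0, 0, 0]], "yaw": [0, 0, 0], "grip": [1, 1, 1]}}

```text
time: 27.15
position: [0.5595, -0.2703, -0.0179]
ee_rot: [0.678, 0.735, -0.0, -0.0]
force: [-1.5, -0.1, 0.3]
width: 0.0239
gripper_force: 30.0
```

Gripped at 30 N. I'll lift it over to the seat and refine the case pose from the earlier pictures.

Emit:
{"name": "servo_tool", "arguments": {"delta_pos": [[0, 0, -0.05], [0, 0, -0.2], [0, 0, -0.4], [0, 0, -0.6], [0, 0, -0.75]], "yaw": [0, 0, 0, 0, 0], "grip": [1, 1, 1, 1, 1]}}

```text
time: 27.57
position: [0.5603, -0.2707, 0.1361]
ee_rot: [0.678, 0.735, 0.0, 0.002]
force: [1.5, -0.2, -1.1]
width: 0.0238
gripper_force: 30.0
```

Emit:
{"name": "servo_tool", "arguments": {"delta_pos": [[0.125, 0.04, 0], [0.25, 0.08, 0], [0.375, 0.12, 0], [0.5, 0.16, 0], [0.627, 0.202, 0]], "yaw": [0, 0, 0, 0, 0], "grip": [1, 1, 1, 1, 1]}}

```text
time: 27.98
position: [0.5898, -0.1408, 0.1325]
ee_rot: [0.678, 0.735, 0.0, -0.0]
force: [-0.6, -0.9, -1.4]
width: 0.0239
gripper_force: 30.0
```

Emit:
{"name": "servo_tool", "arguments": {"delta_pos": [[0.125, 0.04, 0], [0.25, 0.08, 0], [0.375, 0.12, 0], [0.5, 0.16, 0], [0.627, 0.202, 0]], "yaw": [0, 0, 0, 0, 0], "grip": [1, 1, 1, 1, 1]}}

```text
time: 28.4
position: [0.62, -0.0125, 0.1325]
ee_rot: [0.678, 0.735, 0.0, -0.0]
force: [0.4, -0.2, -1.9]
width: 0.0244
gripper_force: 30.0
```

Emit:
{"name": "servo_tool", "arguments": {"delta_pos": [[0, 0, 0], [0, 0, 0], [0, 0, 0], [0, 0, 0], [0, 0, 0]], "yaw": [-0.09, -0.09, -0.09, -0.09, -0.09], "grip": [1, 1, 1, 1, 1]}}

```text
time: 28.82
position: [0.6199, -0.0136, 0.1324]
ee_rot: [0.444, 0.896, 0.0, -0.0]
force: [0.7, 0.1, -2.4]
width: 0.0238
gripper_force: 30.0
```

Emit:
{"name": "servo_tool", "arguments": {"delta_pos": [[0, 0, 0], [0, 0, 0], [0, 0, 0], [0, 0, 0], [0, 0, 0]], "yaw": [-0.09, -0.09, -0.09, -0.09, -0.09], "grip": [1, 1, 1, 1, 1]}}

```text
time: 29.23
position: [0.6199, -0.0137, 0.1324]
ee_rot: [0.176, 0.984, 0.0, -0.0]
force: [0.8, -0.3, -1.7]
width: 0.0239
gripper_force: 30.0
```

Emit:
{"name": "servo_tool", "arguments": {"delta_pos": [[0, 0, 0], [0, 0, 0], [0, 0, 0], [0, 0, 0], [0, 0, 0]], "yaw": [-0.0744, -0.0744, -0.0744, -0.0744, -0.0744], "grip": [1, 1, 1, 1, 1]}}

```text
time: 29.65
position: [0.6199, -0.0137, 0.1324]
ee_rot: [-0.055, 0.998, 0.0, -0.0]
force: [-0.0, 0.0, -1.8]
width: 0.0239
gripper_force: 30.0
```

Run:
```python
from h import *
P=np.array([(w('w3',l,v,.044)+w('w3',r,v,.044))[:2]/2 for v,l,r in[(60,218.5,429.3),(100,220.8,426.7),(140,223.3,424),(200,227.6,420.2),(215,228.9,418.9)]])
f=np.polyfit(P[:,0],P[:,1],1);print(P.round(4).tolist(),f,np.degrees(np.arctan(f[0])),'y at .568,.6197',np.polyval(f,[.568,.6197]))
for fn,v in(('wx',186.5),('wb',222.5)):
  q=w(fn,272,v,.041);print(fn,q, np.array([-.9939,-.1106])@(q[:2]-[.568,-.0195]))
snap('wrist','p1');a=cv2.imread('pics/p1.png');cv2.imwrite('pics/p1c.png',a[0:400,100:560]);go(.6197,-.0137,-.0099,96.35)
```

```text
[[0.5046, -0.0262], [0.5235, -0.0241], [0.5433, -0.0219], [0.5747, -0.0181], [0.583, -0.0172]] [ 0.11576753 -0.08469865] 6.603595024059013 y at .568,.6197 [-0.01894269 -0.01295751]
wx [ 0.56573938 -0.04324477  0.041     ] 0.004873004817038406
wb [ 0.47217813 -0.05589194  0.041     ] 0.0992623046244072
t 29.7 p [ 0.6199 -0.0137  0.1324] yaw 96.05 share [1.000e-03 2.000e-04 7.113e-01] F [ 0.44  0.07 -1.54] w 0.02425558326101868
yawshare -0.0008390818179687503
```

View pics/p1c.png

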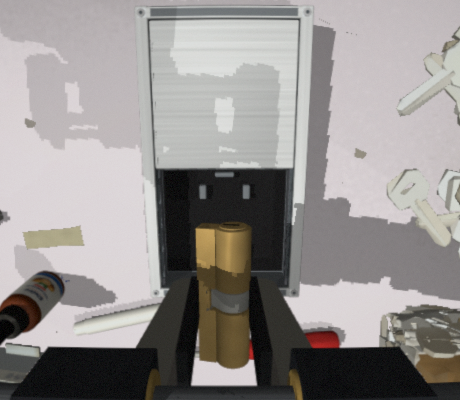

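Picture: the cradle's near posts are at full-image (302,191) and (346,191), with the end stop at (324,174). The held cylinder spans columns 296 to 350 and rows 223 to 368, parallel to the case.

Run:
```python
from h import *
a=cv2.cvtColor(cv2.imread('pics/p1.png'),cv2.COLOR_BGR2GRAY)
print('row191',a[188:195,292:358].mean(0).astype(int).tolist())
print('postL rows178+',a[178:206,300:305].mean(1).astype(int).tolist(),'R',a[178:206,344:349].mean(1).astype(int).tolist(),'stop160+',a[164:184,316:332].mean(1).astype(int).tolist())
s=env.get_state();p=s['position'];R=Ro.from_quat(s['ee_rot']).as_matrix()
C=np.array([.568,-.0193]);ey=np.array([-.9939,-.1106]);ex=np.array([-.1106,.9939])
def cf(q):d=q[:2]-C;return (d@ex).round(4),(d@ey).round(4)
for n,u,v,z in[('postL',302.5,191,.017),('postR',346.5,191,.017),('stop',324.5,174,.017),('seamcover',324,168,.041),('rimTL',237,7,.044),('rimTR',412,7,.044)]:print(n,cf(w('p1',u,v,z)))
for n,u,v,z in[('near base',323,223,.150),('far top',324,368,.167),('L',297,300,.157),('R',349,300,.157)]:print(n,(R.T@(w('p1',u,v,z)-p))[:2].round(4))
print('tcp case',cf(p))
```

```text
row191 [23, 25, 26, 25, 24, 24, 36, 77, 111, 121, 121, 119, 115, 91, 48, 23, 18, 18, 17, 18, 17, 27, 29, 30, 29, 27, 29, 29, 30, 28, 28, 29, 28, 28, 28, 30, 29, 29, 29, 29, 27, 28, 28, 28, 28, 27, 28, 28, 27, 29, 56, 108, 120, 120, 118, 117, 108, 78, 31, 16, 18, 17, 23, 26, 29, 28]
postL rows178+ [28, 27, 25, 25, 25, 31, 49, 78, 105, 116, 117, 118, 117, 118, 117, 116, 118, 118, 118, 116, 99, 43, 30, 31, 32, 29, 29, 30] R [28, 28, 27, 26, 25, 32, 49, 89, 108, 116, 117, 117, 117, 117, 117, 117, 118, 117, 117, 117, 95, 42, 27, 29, 30, 29, 29, 30] stop160+ [203, 204, 201, 180, 118, 71, 36, 43, 76, 107, 119, 113, 95, 48, 30, 29, 27, 28, 28, 29]
postL (np.float64(-0.0172), np.float64(-0.0255))
postR (np.float64(0.0191), np.float64(-0.0255))
stop (np.float64(0.001), np.float64(-0.0115))
seamcover (np.float64(0.0006), np.float64(-0.0038))
rimTL (np.float64(-0.0583), np.float64(0.1059))
rimTR (np.float64(0.0602), np.float64(0.1058))
near base [0.0349 0.    ]
far top [-0.035   0.0008]
L [-0.0026 -0.0127]
R [-0.0025  0.013 ]
tcp case (np.float64(-0.0002), np.float64(-0.0522))
```

Emit:
{"name": "servo_tool", "arguments": {"delta_pos": [[0, 0.003, 0.1], [0, 0.003, 0.2], [0, 0.003, 0.3], [0, 0.003, 0.4], [0, 0.003, 0.48]], "yaw": [-0.001, -0.001, -0.001, -0.001, -0.001], "grip": [1, 1, 1, 1, 1]}}

```text
time: 30.12
position: [0.6192, -0.013, 0.0346]
ee_rot: [-0.055, 0.998, 0.0, -0.001]
force: [0.6, 0.2, -2.2]
width: 0.0241
gripper_force: 30.0
```

Emit:
{"name": "servo_tool", "arguments": {"delta_pos": [[0, 0, 0.05], [0, 0, 0.09], [0, 0, 0.12], [0, 0, 0.14], [0, 0, 0.145]], "yaw": [0, 0, 0, 0, 0], "grip": [1, 1, 1, 1, 1]}}

```text
time: 30.53
position: [0.6201, -0.0133, 0.007]
ee_rot: [-0.057, 0.998, -0.0, 0.0]
force: [-0.2, -0.2, -1.6]
width: 0.0239
gripper_force: 30.0
```

Emit:
{"name": "servo_tool", "arguments": {"delta_pos": [[0, 0, 0], [0, 0, 0], [0, 0, 0], [0, 0, 0], [0, 0, 0]], "yaw": [0, 0, 0, 0, 0], "grip": [1, 1, 1, 1, 1]}}

```text
time: 30.95
position: [0.6203, -0.0133, 0.0075]
ee_rot: [-0.057, 0.998, -0.0, 0.0]
force: [0.3, 0.0, -1.5]
width: 0.024
gripper_force: 30.0
```

```bash
python3 -c "
from h import *
go(.6196,-.0131,-.0095,96.4)"
```

```text
t 30.95 p [ 0.6203 -0.0133  0.0075] yaw 96.52 share [0.0036 0.0015 0.0852] F [ 0.31  0.03 -1.52] w 0.023984392574920715
yawshare 0.00033281833150174595
```

Emit:
{"name": "servo_tool", "arguments": {"delta_pos": [[0.003, 0.001, 0.015], [0.003, 0.001, 0.03], [0.003, 0.001, 0.045], [0.003, 0.001, 0.06], [0.003, 0.001, 0.07]], "yaw": [0, 0, 0, 0, 0], "grip": [1, 1, 1, 1, 1]}}

```text
time: 31.37
position: [0.619, -0.013, -0.0076]
ee_rot: [-0.057, 0.998, 0.0, -0.0]
force: [0.1, 0.0, -1.5]
width: 0.0242
gripper_force: 30.0
```

Emit:
{"name": "servo_tool", "arguments": {"delta_pos": [[0, 0, 0.003], [0, 0, 0.006], [0, 0, 0.01], [0, 0, 0.013], [0, 0, 0.016]], "yaw": [0, 0, 0, 0, 0], "grip": [1, 1, 1, 1, 1]}}

```text
time: 31.78
position: [0.6196, -0.0132, -0.0099]
ee_rot: [-0.057, 0.998, -0.0, 0.0]
force: [-0.9, 0.5, 3.4]
width: 0.0241
gripper_force: 30.0
```

Emit:
{"name": "servo_tool", "arguments": {"delta_pos": [[0, 0, 0], [0, 0, 0]], "yaw": [0, 0], "grip": [1, 1]}}

```text
time: 31.95
position: [0.6196, -0.0131, -0.0098]
ee_rot: [-0.057, 0.998, -0.0, 0.0]
force: [-1.0, -0.3, -0.9]
width: 0.0237
gripper_force: 30.0
```

It touched the floor at the predicted height. I'll release, rise, close, and move over the cover at the deck.

Emit:
{"name": "servo_tool", "arguments": {"delta_pos": [[0, 0, 0], [0, 0, 0], [0, 0, 0], [0, 0, 0], [0, 0, 0]], "yaw": [0, 0, 0, 0, 0], "grip": [0.1, 0.1, 0.1, 0.1, 0.1]}}

```text
time: 32.37
position: [0.6195, -0.0131, -0.01]
ee_rot: [-0.057, 0.998, -0.0, 0.0]
force: [0.4, 0.2, -0.2]
width: 0.0414
gripper_force: 0.0
```

Emit:
{"name": "servo_tool", "arguments": {"delta_pos": [[0, 0, -0.03], [0, 0, -0.1], [0, 0, -0.25], [0, 0, -0.4], [0, 0, -0.5]], "yaw": [0, 0, 0, 0, 0], "grip": [0.1, 0.1, 0.1, 0.1, 0.1]}}

```text
time: 32.78
position: [0.6211, -0.0134, 0.0945]
ee_rot: [-0.057, 0.998, -0.001, 0.002]
force: [0.9, -0.5, 0.1]
width: 0.0413
gripper_force: 0.0
```

Emit:
{"name": "servo_tool", "arguments": {"delta_pos": [[0.1, 0, 0], [0.2, 0, 0], [0.3, 0, 0], [0.4, 0, 0], [0.5, 0, 0]], "yaw": [0, 0, 0, 0, 0], "grip": [0.1, 0.1, 1, 1, 1]}}

```text
time: 33.2
position: [0.5197, -0.0247, 0.0914]
ee_rot: [-0.057, 0.998, -0.0, 0.001]
force: [-0.1, -0.1, -0.4]
width: 0.0235
gripper_force: 0.0
```

Emit:
{"name": "servo_tool", "arguments": {"delta_pos": [[0, 0, 0.07], [0, 0, 0.14], [0, 0, 0.2], [0, 0, 0.25], [0, 0, 0.28]], "yaw": [0, 0, 0, 0, 0], "grip": [1, 1, 1, 1, 1]}}

```text
time: 33.62
position: [0.5197, -0.0244, 0.0331]
ee_rot: [-0.057, 0.998, 0.0, -0.0]
force: [-0.3, 0.7, 0.4]
width: -0.0
gripper_force: 0.0
```

Emit:
{"name": "servo_tool", "arguments": {"delta_pos": [[0, 0, 0], [0, 0, 0], [0, 0, 0], [0, 0, 0], [0, 0, 0]], "yaw": [0, 0, 0, 0, 0], "grip": [1, 1, 1, 1, 1]}}

```text
time: 34.03
position: [0.5206, -0.0246, 0.0345]
ee_rot: [-0.057, 0.998, -0.0, 0.001]
force: [-0.5, -0.2, -0.5]
width: 0.0006
gripper_force: 0.0
```

Run:
```python
from h import *
go(.5203,-.0246,.0202,96.4);d=snap('top','t2')
C=np.array([.568,-.0193]);ey=np.array([-.9939,-.1106]);ex=np.array([-.1106,.9939])
a=cv2.imread('pics/t2.png');hsv=cv2.cvtColor(a,cv2.COLOR_BGR2HSV)
m=cv2.inRange(hsv,(12,70,40),(32,255,255))[190:320,205:295]
ys,xs=np.nonzero(m);print(len(ys))
if len(ys):
  c,_=cv2.findContours(cv2.morphologyEx(m,cv2.MORPH_CLOSE,np.ones((5,5))),0,2);c=max(c,key=cv2.contourArea);r=cv2.minAreaRect(c);print(r)
  q=w('t2',r[0][0]+205,r[0][1]+190,.02)[:2]-C;print('cyl in case',q@ex,q@ey)
```

```text
t 34.0333 p [ 0.5206 -0.0246  0.0345] yaw 96.53 share [0.0017 0.0002 0.0716] F [-0.47 -0.23 -0.48] w 0.000631601008129366
yawshare 0.00034921717480958453
349
((43.914634704589844, 32.731712341308594), (32.13557815551758, 13.362215995788574), 83.6598129272461)
cyl in case -0.0015492506673953899 -0.05656335075477897
```

Emit:
{"name": "servo_tool", "arguments": {"delta_pos": [[0, 0, 0.02], [0, 0, 0.04], [0, 0, 0.055], [0, 0, 0.065], [0, 0, 0.068]], "yaw": [0, 0, 0, 0, 0], "grip": [1, 1, 1, 1, 1]}}

```text
time: 34.5
position: [0.5196, -0.0244, 0.0198]
ee_rot: [-0.057, 0.998, 0.0, -0.001]
force: [-1.4, 0.7, 2.8]
width: 0.0004
gripper_force: 1.4
```

Emit:
{"name": "servo_tool", "arguments": {"delta_pos": [[0, 0, 0], [0, 0, 0], [0, 0, 0], [0, 0, 0.002], [0, 0, 0.004]], "yaw": [0, 0, 0, 0, 0], "grip": [1, 1, 1, 1, 1]}}

```text
time: 34.92
position: [0.5202, -0.0245, 0.0197]
ee_rot: [-0.057, 0.998, -0.0, 0.0]
force: [-0.1, 0.3, 2.6]
width: 0.0004
gripper_force: 1.9
```

Emit:
{"name": "servo_tool", "arguments": {"delta_pos": [[0, 0, 0.002], [0, 0, 0.004], [0, 0, 0.006], [0, 0, 0.008], [0, 0, 0.008]], "yaw": [0, 0, 0, 0, 0], "grip": [1, 1, 1, 1, 1]}}

```text
time: 35.33
position: [0.5203, -0.0246, 0.0193]
ee_rot: [-0.057, 0.998, -0.0, -0.0]
force: [-5.0, 0.8, 11.5]
width: 0.0002
gripper_force: 5.8
```

Emit:
{"name": "servo_tool", "arguments": {"delta_pos": [[-0.01, 0, 0], [-0.02, 0, 0], [-0.035, 0, 0], [-0.05, 0, 0], [-0.065, 0, 0]], "yaw": [0, 0, 0, 0, 0], "grip": [1, 1, 1, 1, 1]}}

```text
time: 35.75
position: [0.5332, -0.0231, 0.0193]
ee_rot: [-0.057, 0.998, -0.0, -0.0]
force: [-5.0, 1.5, 11.9]
width: 0.0001
gripper_force: 6.0
```

Run:
```python
from h import *
go(.6157,-.014,.0202,96.4);snap('wrist','z1')
a=cv2.cvtColor(cv2.imread('pics/z1.png'),cv2.COLOR_BGR2GRAY)
print(a[90:275:3,255:290].mean(1).astype(int).tolist())
p=a[60:275,255:290].mean(1);d=np.diff(p)
for i in (60+np.argmax(d),60+np.argmin(d)):
  q=w('z1',272,i+.5,.041);print(i,'case y',np.array([-.9939,-.1106])@(q[:2]-[.568,-.0195]))
```

```text
t 35.75 p [ 0.5332 -0.0231  0.0193] yaw 96.54 share [-0.4152 -0.0018 -0.0045] F [-4.97  1.47 11.94] w 8.911044336012774e-05
yawshare 0.00038222628057711617
[158, 157, 157, 158, 159, 158, 158, 158, 158, 159, 159, 159, 159, 160, 159, 158, 159, 129, 39, 89, 145, 96, 91, 88, 122, 100, 91, 93, 93, 93, 93, 93, 93, 92, 76, 140, 161, 159, 165, 166, 161, 162, 164, 162, 163, 168, 168, 167, 158, 161, 165, 164, 164, 164, 162, 164, 137, 97, 94, 91, 93, 93]
193 case y 0.08499893158747064
141 case y 0.10843568554668827
```

It follows at 12 N. Continuing.

Emit:
{"name": "servo_tool", "arguments": {"delta_pos": [[-0.02, 0, 0], [-0.04, 0, 0], [-0.06, 0, 0], [-0.08, 0, 0], [-0.1, 0, 0]], "yaw": [0, 0, 0, 0, 0], "grip": [1, 1, 1, 1, 1]}}

```text
time: 36.22
position: [0.553, -0.0208, 0.0194]
ee_rot: [-0.057, 0.998, -0.0, -0.0]
force: [-5.6, 0.6, 11.6]
width: 0.0008
gripper_force: 5.9
```

Emit:
{"name": "servo_tool", "arguments": {"delta_pos": [[-0.02, 0, 0], [-0.04, 0, 0], [-0.06, 0, 0], [-0.08, 0, 0], [-0.1, 0, 0]], "yaw": [0, 0, 0, 0, 0], "grip": [1, 1, 1, 1, 1]}}

```text
time: 36.63
position: [0.5729, -0.0185, 0.0194]
ee_rot: [-0.057, 0.998, -0.0, -0.0]
force: [-5.5, 1.1, 11.2]
width: 0.0009
gripper_force: 5.7
```

Emit:
{"name": "servo_tool", "arguments": {"delta_pos": [[-0.02, 0, 0], [-0.04, 0, 0], [-0.06, 0, 0], [-0.08, 0, 0], [-0.1, 0, 0]], "yaw": [0, 0, 0, 0, 0], "grip": [1, 1, 1, 1, 1]}}

```text
time: 37.05
position: [0.5927, -0.0162, 0.0194]
ee_rot: [-0.057, 0.998, -0.0, -0.0]
force: [-5.7, 0.4, 11.3]
width: 0.0008
gripper_force: 5.5
```

Emit:
{"name": "servo_tool", "arguments": {"delta_pos": [[-0.02, 0, 0], [-0.04, 0, 0], [-0.06, 0, 0], [-0.08, 0, 0], [-0.1, 0, 0]], "yaw": [0, 0, 0, 0, 0], "grip": [1, 1, 1, 1, 1]}}

```text
time: 37.47
position: [0.6125, -0.0139, 0.0194]
ee_rot: [-0.057, 0.998, -0.0, -0.0]
force: [-5.4, 0.6, 10.8]
width: 0.0004
gripper_force: 5.3
```

Emit:
{"name": "servo_tool", "arguments": {"delta_pos": [[-0.01, 0, 0], [-0.02, 0, 0], [-0.03, 0, 0], [-0.04, 0, 0], [-0.045, 0, 0]], "yaw": [0, 0, 0, 0, 0], "grip": [1, 1, 1, 1, 1]}}

```text
time: 37.88
position: [0.6191, -0.0133, 0.0191]
ee_rot: [-0.057, 0.998, -0.0, -0.003]
force: [-12.6, -1.0, 14.8]
width: 0.0007
gripper_force: 7.4
```

```bash
python3 seam.py
```

```text
t 37.8833 p [ 0.6191 -0.0133  0.0191] yaw 96.56 share [ 0.499  -0.      0.0031] F [-12.6   -1.01  14.85] w 0.0006834149944340048
seam 186 [ 0.56896541 -0.04244275  0.041     ]
seam case y [np.float64(0.0015779431807644729)]
```

The cover is against its stop and the total force is near the limit, so I'm relieving it at once.

Emit:
{"name": "servo_tool", "arguments": {"delta_pos": [[0.015, 0, -0.02], [0.015, 0, -0.1], [0.015, 0, -0.2], [0.015, 0, -0.35], [0.015, 0, -0.5]], "yaw": [0, 0, 0, 0, 0], "grip": [1, 1, 1, 1, 1]}}

```text
time: 38.35
position: [0.6174, -0.013, 0.1178]
ee_rot: [-0.057, 0.998, 0.0, -0.001]
force: [0.7, 0.1, -0.6]
width: 0.0003
gripper_force: 0.0
```

Emit:
{"name": "servo_tool", "arguments": {"delta_pos": [[0.0, 0, -0.1], [0, 0, -0.3], [0, 0, -0.4], [0, 0, -0.4], [0, 0, -0.4]], "yaw": [0, 0, 0, 0, 0], "grip": [1, 1, 1, 1, 1]}}

```text
time: 38.77
position: [0.6193, -0.0134, 0.1992]
ee_rot: [-0.057, 0.998, -0.0, 0.001]
force: [0.1, 1.6, -1.0]
width: 0.0003
gripper_force: 0.0
```

Run:
```python
from h import *
s=env.get_state();print(s['time'],s['position'],s['force'])
snap('wrist','f1')
# compare seam with first wrist view (cover shut)
for fn in('w1','f1'):
  a=cv2.cvtColor(cv2.imread('pics/%s.png'%fn),cv2.COLOR_BGR2GRAY)
  v0=int(proj(fn,[.585,-.045,.041])[1]);u=int(proj(fn,[.565,-.045,.041])[0]);v1=int(proj(fn,[.54,-.045,.041])[1])
  p=a[v1:v0,u-8:u+8].mean(1);i=v1+np.argmax(np.diff(p));q=w(fn,u,i+.5,.041);print(fn,i,np.array([-.9939,-.1106])@(q[:2]-[.568,-.0195]))
```

```text
38.7667 [ 0.6192924  -0.01339154  0.19915063] [ 0.12318169  1.56954124 -1.00667128]
w1 156 0.0046847175091769165
f1 152 0.002476896508096646
```

The seam is where it was when the cover was first shut, and nothing is touching. Handing in.

```bash
python3 -c "
from h import *
print(env.close_job())"
```

```text
the job is handed in; nothing more can be done
None
```

I handed in the job with the cylinder set down in its cradle and the cover slid back to its shut stop. The pass/fail result was not shown. The force on the cover came close to the 20 N limit, with about 19.5 N measured as it met the stop.

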